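Build the test-sieve column

ROBOT

A 6-joint arm with a two-finger parallel gripper is mounted at the origin on the work surface. World frame = base frame: x ahead of the robot, y to its left, z up, the work surface at z = 0. Lengths are in m, angles in degrees, forces in N, time in s.
With the tool pointing down it reaches from about 0.25 to 0.725 m from the base axis. Payload 9.7 kg.
Tool frame: the origin (TCP) lies at the very end of the fingers, on their centre line; the grasp point (between the pads) lies 19 mm behind it (bot.grip_point_offset is the z of the grasp point in the tool frame, in m); z points along the fingers, x is the direction in which the jaws open and shut, and the axes are right-handed (so a half turn about z gives the same grasp; the last joint's range is limited). The gripper opens to 85 mm and grips with 20 to 120 N. Pads are 22 mm wide; open, the fingers measure 114 mm over their backs; the gripper's body (76 mm by 85 mm) begins 54 mm behind the grasp point. The pads swing forward as they close: fully open they stand 13 mm farther back than shut.
Start: joints at [-76.547, 4.979, 10.078, 95.1, 0, 90], TCP at [0.128, -0.535, 0.231] pointing down, gripper open.
Joint ranges: [-179.16, 179.16], [-48.56, 103.87], [-65.8, 70.77], [-126.05, 130.52], [-82.76, 87.17], [-180, 180]. Speed limits (degrees/s): [127.2, 127.2, 147.25, 180, 180, 180].

INTERFACE

Orientations are given as [roll, pitch, yaw] about the fixed x, y, z axes, in that order (R = Rz(yaw) Ry(pitch) Rx(roll)).
In Python, from workcell import get_obs, viewer, job_done, bot gives the robot as it stands.
- The arm moves only by the shell command python3 -m handwheel 'ROWS' [FORCE]. ROWS is JSON, a list of rows, each a list of 5 numbers: the closure, from 0 (fully open) to 1 (shut), then the shift along the world's x, y, z in m, then the turn about the world's z in degrees. A call has 1 to 5 rows; each row is the pose to reach, as a shift and turn from the pose measured when the call began; what a row does not reach only later rows make up. A row lasts 1/10 s, in which the tool goes at most 50 mm and 8.59 degrees, less where a joint would pass 70% of its speed; a pose out of reach is approached as far as the arm can. A call with a gripper value outside its range is refused whole. The fingers move at their own pace and stop on an object; FORCE is the grip in N (left out, the last holds). Time passes only in rows, so rows that repeat a pose let the fingers close. It gives the time, the measured TCP pose, the force and the opening at its end, in the units of the state.
- get_obs(): the state, without advancing time (a new reading comes with each control period).
- viewer.camera(name): name is "side" or "top" or "wrist"; returns a dict with "color" (400x640x3 uint8, blue, green, red), "K" (3x3 intrinsics, pixels), "dist_coeffs" ([k1, k2, p1, p2, k3] as OpenCV has them; the pictures are not rectified), "origin" and "orientation" of the camera in the world. Camera axes: x right, y down, z forward; pixel columns grow to the right and rows downward; lengths in m; the calibration is good to about 2 mm. A picture is of the moment at which its call begins. There is no depth.
- job_done(): hands the job in, once; it reports no verdict.
The state is a dict: "time": time; "q": joint angles; "qd": joint speeds; "joint_efforts": joint torques, N m; "ee_pos": TCP position; "tcp_rot": TCP orientation; "wrist_force": force on the tool from outside, world axes, zero at the start; "torque": the same for the moment, N m; "opening": finger opening in m.
Only numpy, scipy, OpenCV 4.12 (cv2) and the standard library are available. Lean on these libraries where they do the work, as an engineer would, in place of code of your own. Each camera call takes 0.05 s, during which the arm holds its last target.

TASK

Build the small steel sieve column on the round black stand: put the pan in the stand's recess, then the fine-mesh sieve on the pan, the coarse-mesh sieve on top of that, and finally the lid, setting down and letting go of each piece, upright and fully seated, before fetching the next. Leave the finished column standing, and do not push the jar, the slide box or the petri dish about.

Things in the scene. Friction and masses are not known exactly. Their poses are not given: they have to be found in the camera images.
- stand: Fixed round black base, 104 mm diameter, 20 mm high, with a thin aluminium ring on top (inner diameter 76 mm, outer 88 mm, standing 3 mm proud) that makes a shallow recess. Origin: centre of its underside on the bench, z up; the recess floor is at z = 20 mm.
- pan: Loose receiver pan: plain steel cup, 60 mm outside diameter, 36 mm high, wall 3 mm (inside diameter 54 mm), flat solid floor 4 mm thick, no mesh, straight sides, open top, about 150 g. Origin: centre of its underside, z up. Seated on the stand its origin is 20 mm above the stand's origin.
- fine_sieve: Loose short steel sieve, 34 mm high, 130 g. Stands on a tapered spigot (42 mm diameter at the bottom, 50 mm at z = 8 mm); above it a straight frame, 60 mm outside, 54 mm inside diameter, to the rim at z = 34 mm. Fine mesh (wires 3.6 mm apart) seen inside at z = 11 mm. Origin: centre of its underside, z up. Spigot fully down in the pan's mouth, its origin is 28 mm above the pan's origin.
- coarse_sieve: Loose tall steel sieve, 50 mm high, 190 g. Stands on the same spigot (42 to 50 mm diameter, 8 mm deep); straight frame, 60 mm outside, 54 mm inside diameter, to the rim at z = 50 mm. Coarse mesh (wires 10.5 mm apart, dark openings) seen inside at z = 11 mm. Origin: centre of its underside, z up. Fully seated on the fine sieve, its origin is 26 mm above the fine sieve's origin.
- lid: Loose steel lid, about 90 g: a tapered spigot below (42 to 50 mm diameter, 6 mm deep), a 60 mm disc from z = 6 to 11 mm, and an upright round black knob on top, 18 mm diameter, from z = 11 to 33 mm. Origin: centre of its underside, z up. Fully seated on the coarse sieve, its origin is 44 mm above the coarse sieve's origin.
- sample_jar: Bystander: loose jar with a white cap, 44 mm diameter, 60 mm high. Origin: centre of its underside. Leave alone.
- slide_box: Bystander: loose grey slide box, 45 x 90 x 30 mm (x, y, z). Origin: centre of its underside. Leave alone.
- petri_dish: Bystander: loose open glass dish, 60 mm diameter, 12 mm high, with two small specimens in it. Origin: centre of its underside. Leave alone.
Not all that is in view belongs to the job. What is shaped like the coarse_sieve but blue or purple is not meant.

How it is judged (in metres and radians):
On the way, in this order (a step that is already met when the one before it is completed fails the run):
1. the pan stands in the recess of the stand and is let go (horizontal distance between pan and stand below 0.011 m and z of pan in the frame of stand between 0.017 and 0.023 m and angle between pan's own z axis and vertical below 0.07 rad and contact force between the fingers and pan below 0.2 N), for 0.2 s.
2. the fine sieve is seated on the pan and let go (horizontal distance between pan and stand below 0.011 m and z of pan in the frame of stand between 0.017 and 0.023 m and angle between each of pan, fine_sieve's own z axis and vertical below 0.07 rad and horizontal distance between fine_sieve and pan below 0.005 m and z of fine_sieve in the frame of pan between 0.025 and 0.031 m and contact force between the fingers and fine_sieve below 0.2 N), for 0.2 s.
3. the coarse sieve is seated on the fine sieve and let go (horizontal distance between pan and stand below 0.011 m and z of pan in the frame of stand between 0.017 and 0.023 m and angle between each of pan, fine_sieve, coarse_sieve's own z axis and vertical below 0.07 rad and horizontal distance between fine_sieve and pan below 0.005 m and z of fine_sieve in the frame of pan between 0.025 and 0.031 m and horizontal distance between coarse_sieve and fine_sieve below 0.005 m and z of coarse_sieve in the frame of fine_sieve between 0.023 and 0.029 m and contact force between the fingers and coarse_sieve below 0.2 N), for 0.2 s.
4. the lid is seated on the coarse sieve and let go (horizontal distance between pan and stand below 0.011 m and z of pan in the frame of stand between 0.017 and 0.023 m and angle between each of pan, fine_sieve, coarse_sieve, lid's own z axis and vertical below 0.07 rad and horizontal distance between fine_sieve and pan below 0.005 m and z of fine_sieve in the frame of pan between 0.025 and 0.031 m and horizontal distance between coarse_sieve and fine_sieve below 0.005 m and z of coarse_sieve in the frame of fine_sieve between 0.023 and 0.029 m and horizontal distance between lid and coarse_sieve below 0.005 m and z of lid in the frame of coarse_sieve between 0.041 and 0.047 m and contact force between the fingers and lid below 0.2 N), for 0.2 s.
At the end, for the whole second after the job is handed in: Pan in the stand's recess (within 11 mm of centre), fine sieve on pan, coarse sieve on fine sieve, lid on coarse sieve: each within 5 mm of the axis below and 3 mm of its seated height, upright within 0.07 rad, released and at rest (horizontal distance between pan and stand below 0.011 m and z of pan in the frame of stand between 0.017 and 0.023 m and angle between each of pan, fine_sieve, coarse_sieve, lid's own z axis and vertical below 0.07 rad and horizontal distance between fine_sieve and pan below 0.005 m and z of fine_sieve in the frame of pan between 0.025 and 0.031 m and horizontal distance between coarse_sieve and fine_sieve below 0.005 m and z of coarse_sieve in the frame of fine_sieve between 0.023 and 0.029 m and horizontal distance between lid and coarse_sieve below 0.005 m and z of lid in the frame of coarse_sieve between 0.041 and 0.047 m and linear speed of each of pan, fine_sieve, coarse_sieve, lid below 0.02 m/s and angular speed of each of pan, fine_sieve, coarse_sieve, lid below 0.2 rad/s); the robot touches nothing.
It fails at once if a bystander (jar, slide box or petri dish) is moved more than 25 mm or tipped (distance of any of sample_jar, slide_box, petri_dish from where it was at the start of the episode above 0.025 m or angle between any of sample_jar, slide_box, petri_dish's own z axis and vertical above 0.5 rad).
It also fails if it takes over 112 s, if anything falls off the work surface, if the arm or the gripper's body presses on something with over 40 N, if the wrist force passes 120 N, or if a joint passes its speed limit or range.

## Working session

There is one attempt and no reset: what is moved stays moved. The work goes in short steps, Python scripts to look and compute and a shell command to move; the robot and the scene stay as the last step left them, time stands still between calls to the robot, and variables do not carry over. Pictures are saved under pics/ and viewed, and the job is handed in when it is done.

```bash
ls; mkdir -p pics; cat > h.py <<'E'
import numpy as np, cv2
from scipy.spatial.transform import Rotation as R
from workcell import get_obs, viewer, job_done, bot
def cam(n,save=None):
    c=viewer.camera(n)
    if save: cv2.imwrite('pics/'+save+'.png',c['color'])
    return c
def rot(c):
    o=np.array(c['orientation'],float)
    return o if o.shape==(3,3) else R.from_euler('xyz',o,degrees=True).as_matrix()
def ray(c,uv):
    p=cv2.undistortPoints(np.array(uv,float).reshape(-1,1,2),np.array(c['K']),np.array(c['dist_coeffs'])).reshape(-1,2)
    d=np.c_[p,np.ones(len(p))]@rot(c).T
    return np.array(c['origin']),d
def plane(c,uv,z):
    o,d=ray(c,uv); return o+d*((z-o[2])/d[:,2])[:,None]
def proj(c,P):
    Rm=rot(c).T; t=-Rm@np.array(c['origin'])
    return cv2.projectPoints(np.array(P,float).reshape(-1,3),cv2.Rodrigues(Rm)[0],t,np.array(c['K']),np.array(c['dist_coeffs']))[0].reshape(-1,2)
E
python3 - <<'E'
from h import *
for n in ['side','top','wrist']:
    c=cam(n,n+'0'); print(n,c['origin'],c['orientation'],c['K'],c['dist_coeffs'])
print(get_obs()); print(bot, bot.grip_point_offset)
E
```

```text
pics
side [0.17030769 0.49620762 0.65665943] [-1.34264486e+02 -7.13728538e-02 -1.38693155e+02] [[367.26218755   0.         319.877921  ]
 [  0.         367.26218755 201.6184961 ]
 [  0.           0.           1.        ]] [-0.04897366  0.          0.          0.          0.        ]
top [0.4573452  0.01801161 0.76947754] [-170.00044199   -1.51587741  -90.39181393] [[371.92852546   0.         323.3958962 ]
 [  0.         371.92852546 207.94528134]
 [  0.           0.           1.        ]] [-0.07095852  0.          0.          0.          0.        ]
wrist [ 0.20053421 -0.51682341  0.37499606] [ 1.63131461e+02  1.37503228e-02 -7.65319623e+01] [[292.48786658   0.         321.63089756]
 [  0.         292.48786658 202.19591084]
 [  0.           0.           1.        ]] [-0.02385914  0.          0.          0.          0.        ]
{'time': 0.15, 'q': array([-7.65461778e+01,  5.00395903e+00,  1.00429182e+01,  9.50986306e+01,
        8.03126767e-04,  9.00002917e+01]), 'qd': array([ 0.08869446, -0.11404899,  0.13162477, -0.00543452, -0.083518  ,
        0.00412765]), 'joint_efforts': array([ 4.39928635e-04, -5.20762718e+01,  4.65044260e+01,  1.40213201e-02,
       -3.55233487e-05, -1.29427409e-05]), 'ee_pos': array([ 0.12792591, -0.53473088,  0.23072739]), 'tcp_rot': array([-1.79999197e+02,  5.96714284e-02, -7.65464695e+01]), 'wrist_force': array([-0.41375797, -0.26104023,  0.12811874]), 'torque': array([ 0.04625267,  0.01013631, -0.01951148]), 'opening': 0.0853313654060283}
<Robot object at 0x7f6b72388050> -0.0187
```

View pics/side0.png

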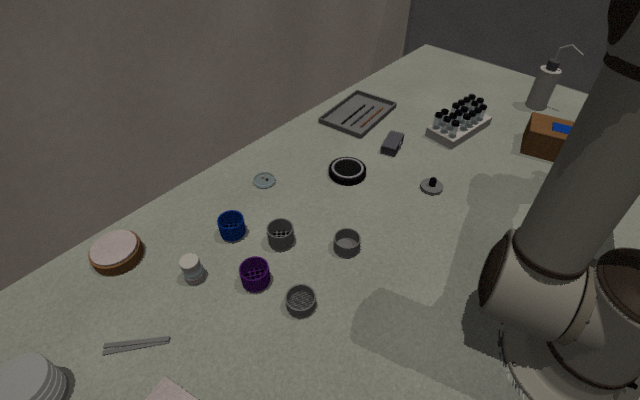

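View pics/top0.png

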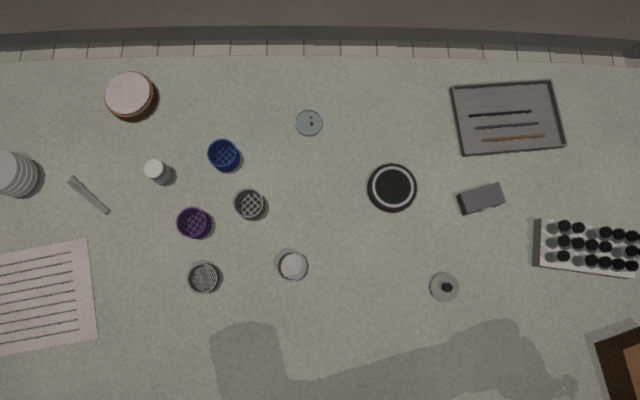

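View pics/wrist0.png

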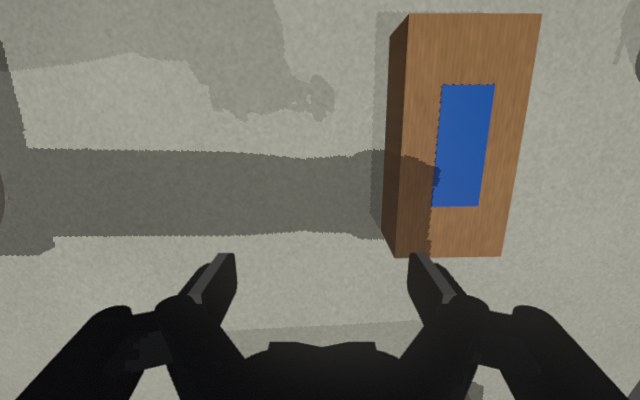

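The top view shows the stand at (392,187), pan at (293,266), fine sieve at (204,277), coarse sieve at (249,205) and lid at (444,287). The decoys are blue (223,155) and purple (194,223). The jar is at (158,172), the slide box at (481,199) and the petri dish at (309,123).

```bash
python3 - <<'E'
from h import *
c=cam('top'); s=cam('side')
t=c['color'][130:310,170:480]; cv2.imwrite('pics/tz.png',cv2.resize(t,(775,450),interpolation=cv2.INTER_CUBIC))
t=s['color'][150:330,220:460]; cv2.imwrite('pics/sz.png',cv2.resize(t,(800,600),interpolation=cv2.INTER_CUBIC))
for n,uv,z in [('stand',(392,187),.022),('pan',(293,266),.036),('fine',(204,277),.034),('coarse',(249,205),.05),('lid',(446,287),.02),('jar',(155,170),.06),('petri',(309,123),.01),('box',(481,197),.03),('blue',(223,154),.05),('purple',(194,222),.05)]:
    P=plane(c,[uv],z)[0]; print(n,P.round(3),np.hypot(*P[:2]).round(3),proj(s,P).round(0))
E
```

```text
stand [ 0.633 -0.146  0.022] 0.649 [[347. 167.]]
pan [0.472 0.058 0.036] 0.475 [[348. 236.]]
fine [0.451 0.231 0.034] 0.507 [[301. 293.]]
coarse [0.59  0.144 0.05 ] 0.608 [[282. 227.]]
lid [ 0.427 -0.248  0.02 ] 0.494 [[432. 182.]]
jar [0.659 0.331 0.06 ] 0.738 [[191. 259.]]
petri [0.778 0.027 0.01 ] 0.779 [[265. 178.]]
box [ 0.61  -0.331  0.03 ] 0.694 [[392. 139.]]
blue [0.695 0.2   0.05 ] 0.723 [[232. 218.]]
purple [0.557 0.251 0.05 ] 0.611 [[256. 265.]]
```

View pics/tz.png

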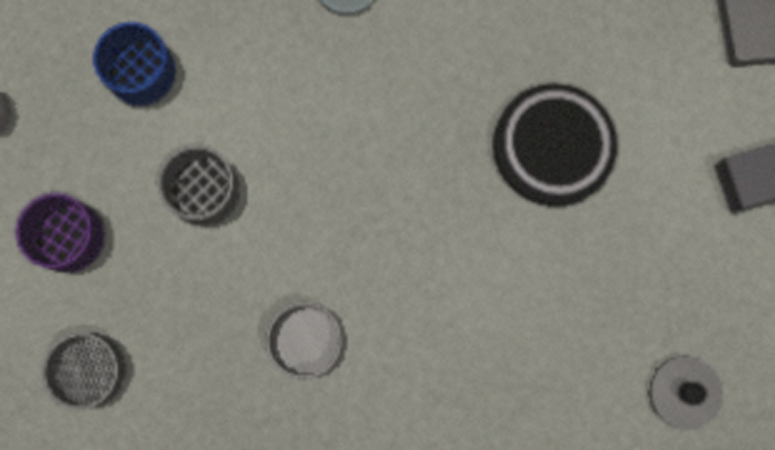

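View pics/sz.png

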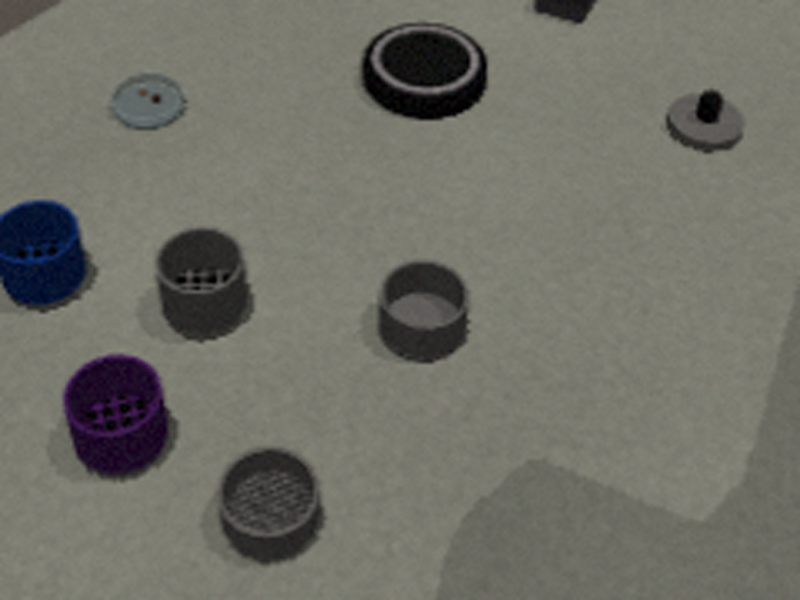

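```bash
python3 -m handwheel '[[0,0.12,0.2,0,20],[0,0.12,0.2,0,40],[0,0.12,0.2,0,54.5],[0,0.12,0.2,0,54.5],[0,0.12,0.2,0,54.5]]' 40; python3 -m handwheel '[[0,0.224,0.393,-0.03,0],[0,0.224,0.393,-0.03,0],[0,0.224,0.393,-0.03,0],[0,0.224,0.393,-0.03,0],[0,0.224,0.393,-0.03,0]]'
```

```text
time: 0.75
ee_pos: [0.2487, -0.3324, 0.2311]
tcp_rot: [-180.0, -0.0, -33.2]
wrist_force: [0.1, -0.4, 0.1]
opening: 0.0853
time: 1.25
ee_pos: [0.3717, -0.116, 0.2147]
tcp_rot: [-180.0, -0.1, -33.2]
wrist_force: [0.8, -1.0, -0.2]
opening: 0.0851
```

```bash
python3 -m handwheel '[[0,0.083,0.129,-0.015,8],[0,0.083,0.129,-0.015,11.2],[0,0.083,0.129,-0.015,11.2],[0,0.083,0.129,-0.015,11.2],[0,0.083,0.129,-0.015,11.2]]'; python3 - <<'E'
from h import *
c=cam('wrist','w1'); print(get_obs()['ee_pos'],c['origin'],proj(c,[[.472,.058,.036],get_obs()['ee_pos']]))
E
```

```text
time: 1.75
ee_pos: [0.4548, 0.0141, 0.1992]
tcp_rot: [180.0, 0.0, -21.8]
wrist_force: [-0.2, -1.0, 0.2]
opening: 0.0851
[0.45443788 0.01308849 0.19952235] [0.48305463 0.08360454 0.3434324 ] [[320.91806194 141.4721331 ]
 [320.95803856 258.72483635]]
```

View pics/w1.png

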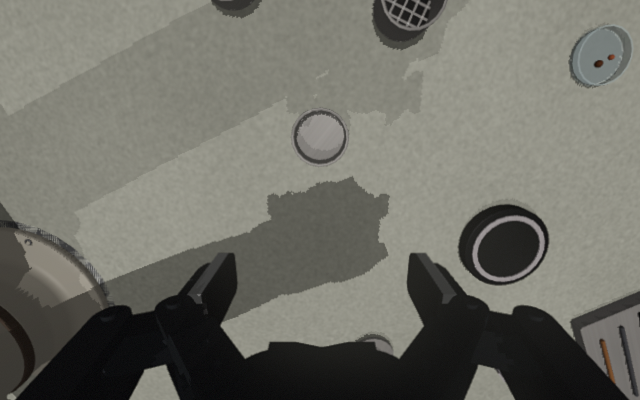

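```bash
cat >> h.py <<'E'
def zoom(c,u0,v0,w,h,k,name):
    cv2.imwrite('pics/'+name+'.png',cv2.resize(c['color'][v0:v0+h,u0:u0+w],None,fx=k,fy=k,interpolation=cv2.INTER_CUBIC))
def circ(c,uv,z,r=None,show=True):
    """circle fit of pixel points on plane z -> centre, radius"""
    P=plane(c,uv,z)[:,:2]
    A=np.c_[2*P,np.ones(len(P))]; s=np.linalg.lstsq(A,(P**2).sum(1),rcond=None)[0]
    return s[:2].round(4), np.sqrt(s[2]+s[0]**2+s[1]**2).round(4)
E
python3 - <<'E'
from h import *
c=cam('wrist'); t=cam('top')
zoom(c,280,100,80,80,7,'w1z')
for n,cc,box,z in [('w',c,(450,195,560,295),.023),('t',t,(362,160,422,216),.023)]:
    g=cv2.cvtColor(cc['color'],cv2.COLOR_BGR2HSV)
    u0,v0,u1,v1=box; gr=cv2.cvtColor(cc['color'],cv2.COLOR_BGR2GRAY)[v0:v1,u0:u1]
    dark=(gr<70).astype(np.uint8)
    cs,h=cv2.findContours(dark,cv2.RETR_CCOMP,cv2.CHAIN_APPROX_NONE)
    for i,k in enumerate(cs):
        if len(k)>40: 
            p=k.reshape(-1,2)+[u0,v0]; print(n,len(k),h[0][i][3],circ(cc,p,z), circ(cc,p,.02))
E
```

```text
w 53 -1 (array([ 0.5644, -0.1744]), np.float64(0.0122)) (array([ 0.5652, -0.1768]), np.float64(0.0123))
w 162 -1 (array([ 0.6352, -0.1469]), np.float64(0.0367)) (array([ 0.6366, -0.1491]), np.float64(0.0371))
w 237 -1 (array([ 0.6305, -0.14  ]), np.float64(0.0535)) (array([ 0.6319, -0.1421]), np.float64(0.054))
w 198 2 (array([ 0.6352, -0.147 ]), np.float64(0.0452)) (array([ 0.6366, -0.1492]), np.float64(0.0456))
```

View pics/w1z.png

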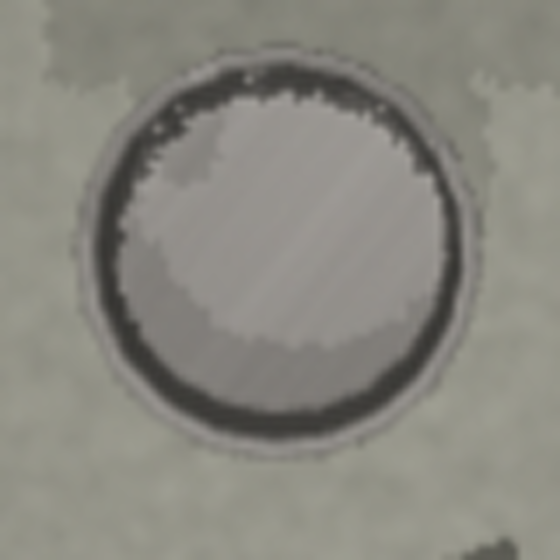

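```bash
python3 - <<'E'
from h import *
c=cam('wrist')
def px(P): return np.array(P)/7.+[280,100]-0.43
print(circ(c,px([[80,250],[482,250],[282,47],[282,460]]),.036), circ(c,px([[95,250],[463,250],[280,62],[280,440]]),.036))
g=cv2.cvtColor(c['color'],cv2.COLOR_BGR2GRAY)[100:180,280:360]
cs,h=cv2.findContours((g<75).astype(np.uint8),cv2.RETR_EXTERNAL,cv2.CHAIN_APPROX_NONE)
for k in cs:
    if len(k)>30: print(circ(c,k.reshape(-1,2)+[280,100],.036))
print(get_obs()['ee_pos'])
E
```

```text
(array([0.4726, 0.0608]), np.float64(0.0298)) (array([0.4726, 0.0614]), np.float64(0.0272))
(array([0.4726, 0.0624]), np.float64(0.0253))
[0.45432454 0.01187169 0.20010467]
```

```bash
python3 -m handwheel '[[0,0.018,0.049,-0.05,0],[0,0.018,0.049,-0.1,0],[0,0.018,0.049,-0.14,0],[0,0.018,0.049,-0.14,0],[0,0.018,0.049,-0.14,0]]'; python3 - <<'E'
from h import *
c=cam('wrist','w2'); print(get_obs()['ee_pos'])
E
```

```text
time: 2.45
ee_pos: [0.4716, 0.0599, 0.0603]
tcp_rot: [180.0, -0.0, -22.2]
wrist_force: [-0.6, -0.1, -0.1]
opening: 0.0852
[0.47292649 0.06005493 0.06220663]
```

View pics/w2.png

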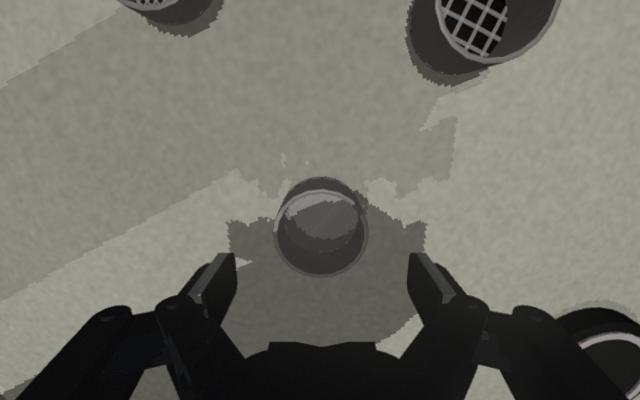

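```bash
python3 -m handwheel '[[0,0,0,-0.03,0],[0,0,0,-0.053,0],[0,0,0,-0.053,0],[0,0,0,-0.053,0]]'; python3 -m handwheel '[[1,0,0,0,0],[1,0,0,0,0],[1,0,0,0,0],[1,0,0,0,0],[1,0,0,0,0]]' 40
```

```text
time: 2.9
ee_pos: [0.4742, 0.0598, 0.0119]
tcp_rot: [-179.9, -0.3, -22.2]
wrist_force: [-0.1, -0.1, 0.1]
opening: 0.0853
time: 3.4
ee_pos: [0.4757, 0.0599, 0.0147]
tcp_rot: [-179.8, -0.5, -22.2]
wrist_force: [-3.0, -0.5, 13.1]
opening: 0.0589
```

```bash
python3 -m handwheel '[[1,0,0,0.02,0],[1,0,0,0.05,0],[1,0,0,0.09,0],[1,0,0,0.09,0]]'; python3 - <<'E'
from h import *
c=cam('wrist','w3'); s=cam('side'); zoom(s,280,150,140,120,5,'s3');print(get_obs()['ee_pos'],get_obs()['tcp_rot'])
E
```

```text
time: 3.8
ee_pos: [0.4784, 0.0602, 0.1109]
tcp_rot: [-179.5, -1.0, -22.2]
wrist_force: [0.6, 0.8, -0.7]
opening: 0.0593
[0.47651849 0.05997771 0.10604524] [-179.68623638   -0.65221641  -22.20260161]
```

View pics/w3.png

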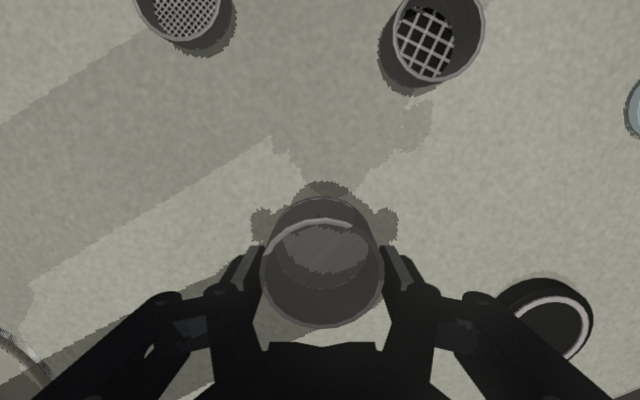

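View pics/s3.png

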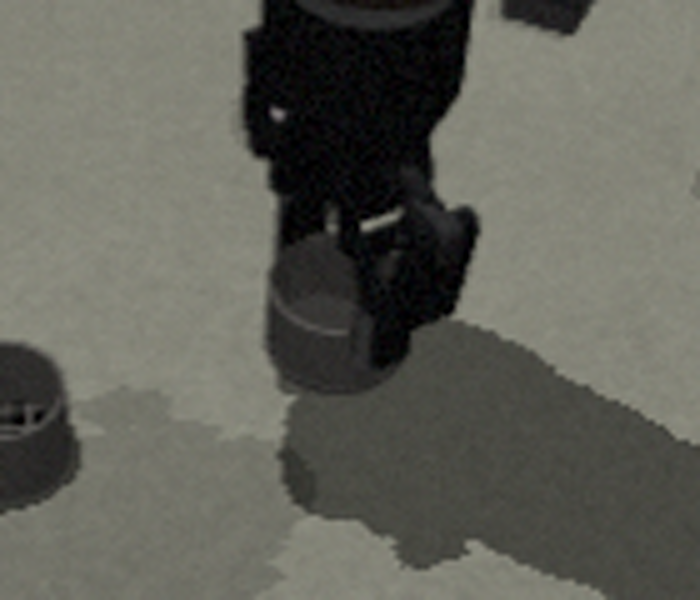

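```bash
python3 - <<'E'
from h import *
c=cam('wrist'); e=get_obs()['ee_pos']
zoom(c,245,180,150,160,4,'w3z')
for dz in (.017,.021,.026): print(circ(c,[[260,262],[384,262],[322,327],[322,196]],e[2]+dz),e)
E
```

```text
(array([0.4779, 0.0621]), np.float64(0.0334)) [0.47576196 0.05988526 0.10470551]
(array([0.4787, 0.0642]), np.float64(0.0324)) [0.47576196 0.05988526 0.10470551]
(array([0.4797, 0.0668]), np.float64(0.0311)) [0.47576196 0.05988526 0.10470551]
```

View pics/w3z.png

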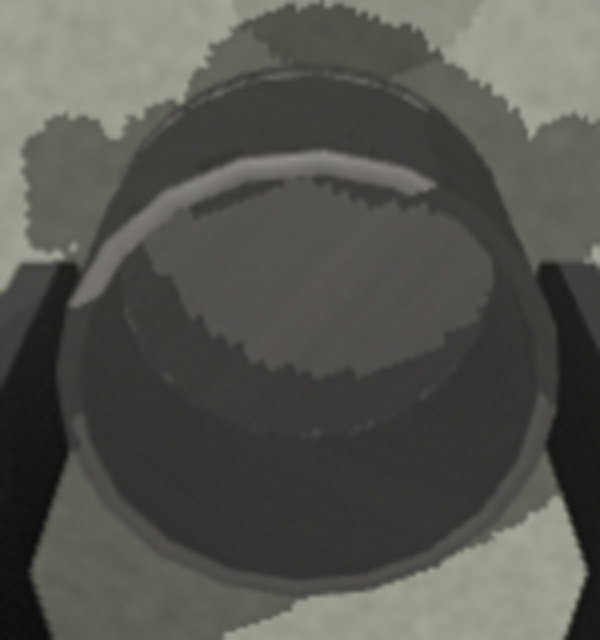

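```bash
python3 - <<'E'
from h import *
c=cam('wrist'); e=get_obs()['ee_pos']
P=np.array([[58,350],[558,350],[308,592],[320,150],[150,215],[110,490],[510,490]])/4.+[245,180]
for dz in (.017,.021,.026,.03): print(dz,circ(c,P,e[2]+dz),e,get_obs()['tcp_rot'])
E
```

```text
0.017 (array([0.4756, 0.0573]), np.float64(0.0305)) [0.4753121  0.05982609 0.10395329] [-179.78873064   -0.4641007   -22.20343159]
0.021 (array([0.4765, 0.0596]), np.float64(0.0296)) [0.4753121  0.05982609 0.10395329] [-179.78873064   -0.4641007   -22.20343159]
0.026 (array([0.4775, 0.0624]), np.float64(0.0284)) [0.4753121  0.05982609 0.10395329] [-179.78873064   -0.4641007   -22.20343159]
0.03 (array([0.4784, 0.0646]), np.float64(0.0274)) [0.4753121  0.05982609 0.10395329] [-179.78873064   -0.4641007   -22.20343159]
```

```bash
python3 -m handwheel '[[1,0.16,-0.206,0,0],[1,0.16,-0.206,0,0],[1,0.16,-0.206,0,0],[1,0.16,-0.206,0,0],[1,0.16,-0.206,0,0]]';  python3 -m handwheel '[[1,0.008,-0.008,0,0],[1,0.008,-0.008,0,0],[1,0.008,-0.008,0,0]]'
```

```text
time: 4.5
ee_pos: [0.6291, -0.1395, 0.1022]
tcp_rot: [-179.8, -0.3, -22.2]
wrist_force: [1.7, 0.2, -0.9]
opening: 0.0591
time: 4.8
ee_pos: [0.6361, -0.1471, 0.1006]
tcp_rot: [-179.8, -0.2, -22.2]
wrist_force: [0.4, 1.2, -1.5]
opening: 0.0588
```

```bash
python3 -m handwheel '[[1,-0.001,0,-0.03,0],[1,-0.001,0,-0.05,0],[1,-0.001,0,-0.055,0],[1,-0.001,0,-0.057,0],[1,-0.001,0,-0.057,0]]';python3 -m handwheel '[[1,0,0,-0.002,0],[1,0,0,-0.002,0]]'; python3 - <<'E'
from h import *
c=cam('wrist','w4'); s=cam('side'); zoom(s,300,120,100,90,6,'s4');print(get_obs()['ee_pos'],get_obs()['wrist_force'])
E
```

```text
time: 5.3
ee_pos: [0.6354, -0.1466, 0.0447]
tcp_rot: [-179.8, -0.2, -22.2]
wrist_force: [-0.1, -0.3, -1.8]
opening: 0.0588
time: 5.5
ee_pos: [0.6358, -0.1465, 0.0438]
tcp_rot: [-179.8, -0.3, -22.2]
wrist_force: [-0.4, 0.9, -1.5]
opening: 0.059
[ 0.63563884 -0.14659342  0.04341386] [ 0.57056976 -0.00231867 -0.64953176]
```

View pics/w4.png

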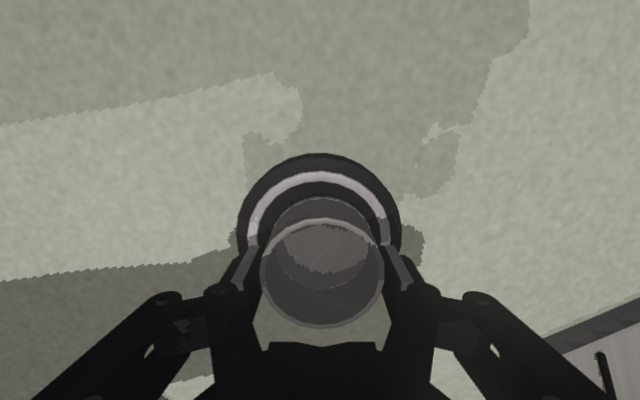

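View pics/s4.png

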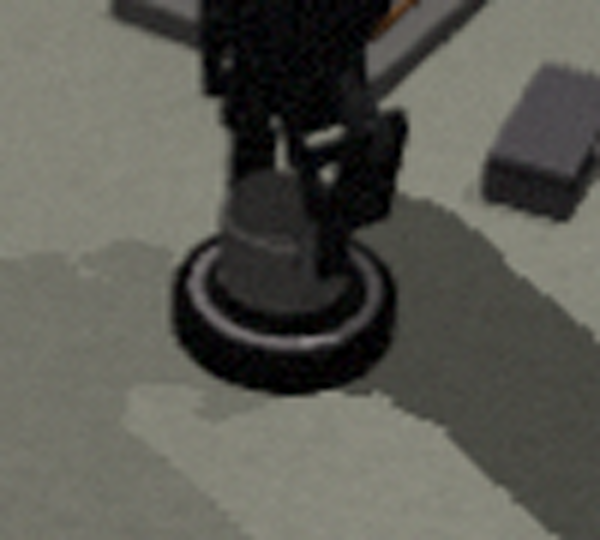

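```bash
python3 -m handwheel '[[1,0,0,-0.003,0],[1,0,0,-0.005,0],[1,0,0,-0.006,0],[1,0,0,-0.006,0]]';python3 -m handwheel '[[1,0,0,-0.002,0],[1,0,0,-0.003,0],[1,0,0,-0.003,0]]'
```

```text
time: 6.0
ee_pos: [0.6354, -0.1466, 0.037]
tcp_rot: [-179.8, -0.3, -22.2]
wrist_force: [0.5, -0.0, -1.5]
opening: 0.0591
time: 6.3
ee_pos: [0.6356, -0.1466, 0.035]
tcp_rot: [-179.8, -0.3, -22.2]
wrist_force: [-2.5, 0.2, 5.2]
opening: 0.0588
```

```bash
python3 -m handwheel '[[0,0,0,0,0],[0,0,0,0,0],[0,0,0,0,0],[0,0,0,0,0],[0,0,0,0,0]]';python3 -m handwheel '[[0,0,0,0.03,0],[0,0,0,0.08,0],[0,0,0,0.12,0],[0,0,0,0.12,0],[0,0,0,0.12,0]]'; python3 - <<'E'
from h import *
c=cam('wrist','w5'); s=cam('side'); zoom(s,300,120,100,90,6,'s5')
E
```

```text
time: 6.8
ee_pos: [0.6356, -0.1466, 0.0348]
tcp_rot: [-179.8, -0.3, -22.2]
wrist_force: [0.4, -0.0, 0.4]
opening: 0.0855
time: 7.3
ee_pos: [0.6362, -0.1468, 0.156]
tcp_rot: [-179.8, -0.4, -22.2]
wrist_force: [0.5, -0.1, -0.2]
opening: 0.0852
```

View pics/w5.png

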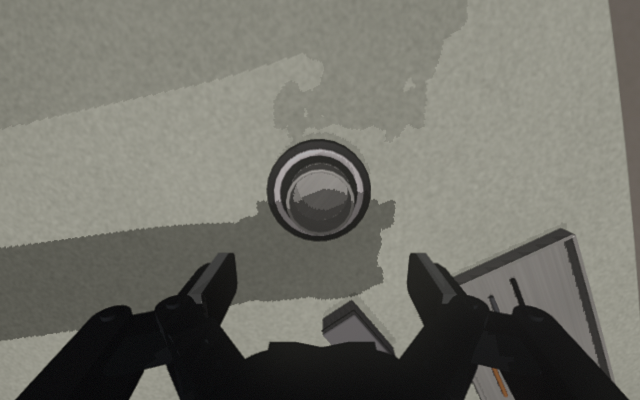

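View pics/s5.png

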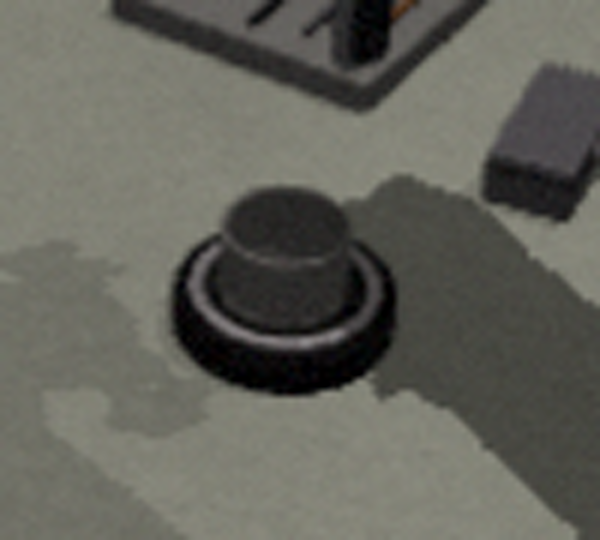

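```bash
python3 - <<'E'
from h import *
c=cam('wrist'); zoom(c,260,130,120,120,6,'w5z')
E
```

```text
(no output)
```

View pics/w5z.png

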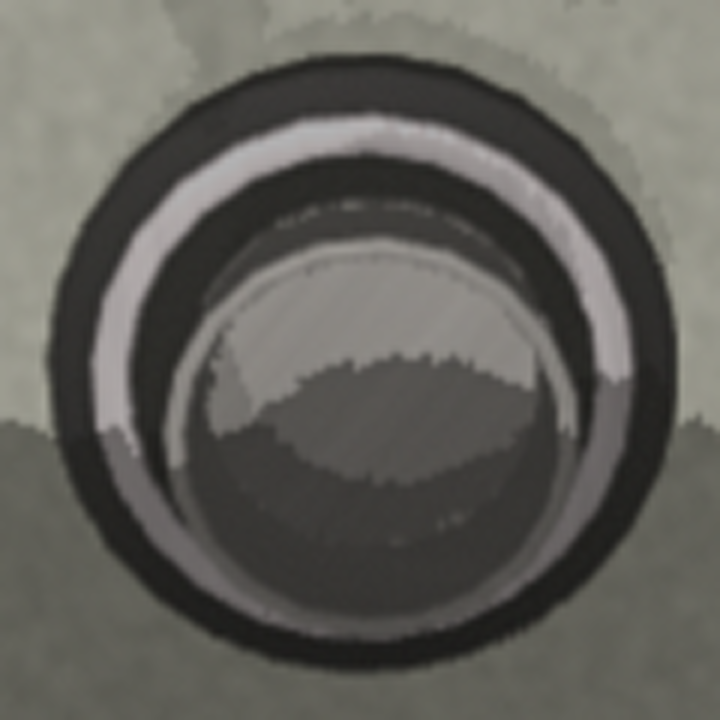

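```bash
python3 - <<'E'
from h import *
c=cam('wrist'); p=lambda P:np.array(P)/6.+[260,130]-.4
print('pan',circ(c,p([[165,425],[580,425],[372,238],[372,630]]),.056)); print('ring',circ(c,p([[92,370],[633,370],[362,113],[362,640]]),.023))
print(circ(c,p([[48,370],[680,370],[362,53],[362,672]]),.02),get_obs()['ee_pos'])
# fine/coarse from top
t=cam('top'); zoom(t,180,180,100,120,6,'t5')
E
```

```text
pan (array([ 0.6361, -0.1457]), np.float64(0.0297))
ring (array([ 0.6343, -0.1463]), np.float64(0.044))
(array([ 0.6348, -0.1456]), np.float64(0.052)) [ 0.63495203 -0.14648527  0.15315221]
```

View pics/t5.png

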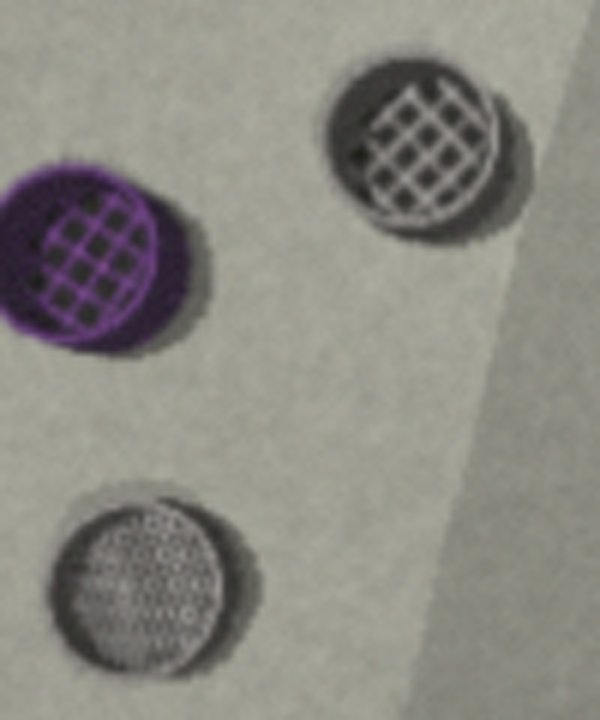

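The pan is seated at (0.636,-0.146), within 2 mm of the stand's centre, and released. Next is the fine sieve.

```bash
python3 -m handwheel '[[0,-0.207,0.327,0.047,0],[0,-0.207,0.327,0.047,0],[0,-0.207,0.327,0.047,0],[0,-0.207,0.327,0.047,0],[0,-0.207,0.327,0.047,0]]';  python3 -m handwheel '[[0,-0.087,0.134,0.02,0],[0,-0.087,0.134,0.02,0],[0,-0.087,0.134,0.02,0],[0,-0.087,0.134,0.02,0],[0,-0.087,0.134,0.02,0]]'; python3 - <<'E'
from h import *
c=cam('wrist','w6'); zoom(c,270,90,110,100,7,'w6z'); print(get_obs()['ee_pos'])
E
```

```text
time: 8.05
ee_pos: [0.5009, 0.0643, 0.1834]
tcp_rot: [-179.8, -0.1, -22.2]
wrist_force: [0.5, 0.5, 0.8]
opening: 0.0853
time: 8.55
ee_pos: [0.413, 0.1996, 0.2033]
tcp_rot: [-179.8, -0.1, -22.0]
wrist_force: [0.1, 0.0, 0.0]
opening: 0.0855
[0.41370551 0.19853198 0.20298904]
```

View pics/w6.png

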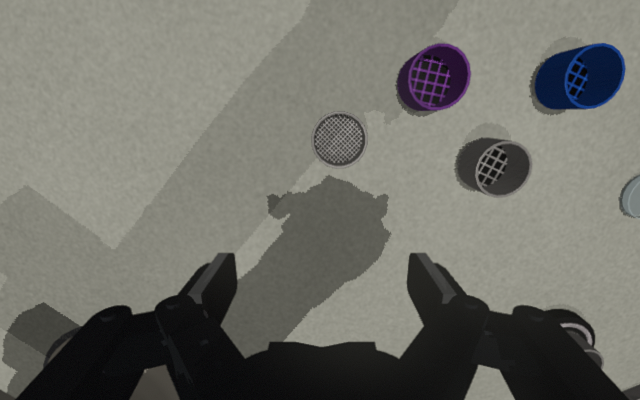

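View pics/w6z.png

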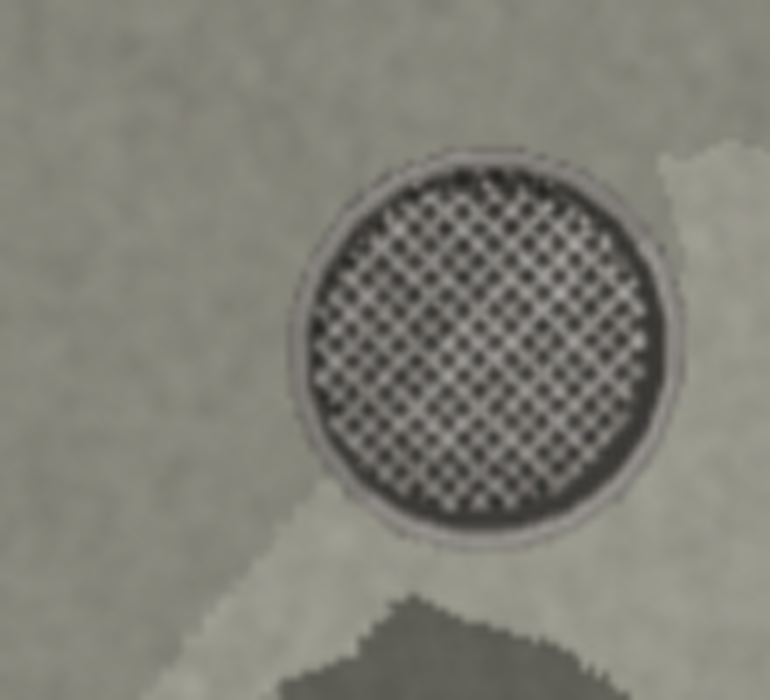

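```bash
python3 - <<'E'
from h import *
c=cam('wrist'); p=lambda P:np.array(P)/7.+[270,90]-.43
f=circ(c,p([[291,347],[684,347],[488,147],[488,549]]),.034); print(f)
p2=lambda P:np.array(P)
print('coarse',plane(c,[[503,167]],.05),'purple',plane(c,[[440,75]],.05))
e=get_obs()['ee_pos'];print(e,f[0]-e[:2])
E
```

```text
(array([0.4498, 0.2362]), np.float64(0.0297))
coarse [[0.59721327 0.14882486 0.05      ]] purple [[0.5599302  0.25868047 0.05      ]]
[0.41413525 0.19787304 0.20283539] [0.03566475 0.03832696]
```

```bash
python3 -m handwheel '[[0,0.0357,0.0383,-0.05,0],[0,0.0357,0.0383,-0.1,0],[0,0.0357,0.0383,-0.14,0],[0,0.0357,0.0383,-0.14,0],[0,0.0357,0.0383,-0.14,0]]'; python3 - <<'E'
from h import *
c=cam('wrist','w7'); print(get_obs()['ee_pos'])
E
```

```text
time: 9.15
ee_pos: [0.4495, 0.2346, 0.0619]
tcp_rot: [180.0, 0.0, -22.3]
wrist_force: [0.1, 0.1, 1.6]
opening: 0.0854
[0.45054966 0.23533248 0.06413305]
```

View pics/w7.png

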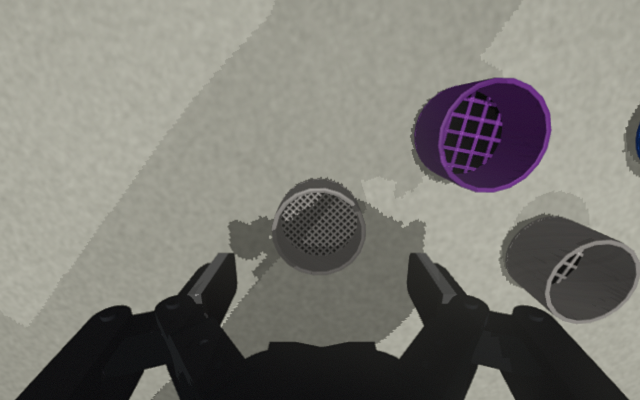

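```bash
python3 -m handwheel '[[0,0,0.001,-0.03,0],[0,0,0.001,-0.056,0],[0,0,0.001,-0.056,0],[0,0,0.001,-0.056,0]]'; python3 -m handwheel '[[1,0,0,0,0],[1,0,0,0,0],[1,0,0,0,0],[1,0,0,0,0],[1,0,0,0,0]]' 40; python3 -m handwheel '[[1,0,0,0.02,0],[1,0,0,0.06,0],[1,0,0,0.12,0],[1,0,0,0.12,0],[1,0,0,0.12,0]]'; python3 - <<'E'
from h import *
c=cam('wrist','w8');zoom(c,245,180,150,160,4,'w8z'); print(get_obs()['ee_pos'],get_obs()['tcp_rot'])
E
```

```text
time: 9.6
ee_pos: [0.4518, 0.2366, 0.0108]
tcp_rot: [-179.8, -0.2, -22.3]
wrist_force: [0.2, 0.3, 0.3]
opening: 0.0848
time: 10.1
ee_pos: [0.4531, 0.2373, 0.0138]
tcp_rot: [-179.6, -0.4, -22.3]
wrist_force: [-2.3, -1.4, 12.9]
opening: 0.0589
time: 10.6
ee_pos: [0.4543, 0.2379, 0.1366]
tcp_rot: [-179.4, -0.6, -22.3]
wrist_force: [-0.4, 0.1, -2.7]
opening: 0.0587
[0.45345812 0.23745525 0.13431564] [-179.52182257   -0.42595854  -22.28332344]
```

View pics/w8z.png

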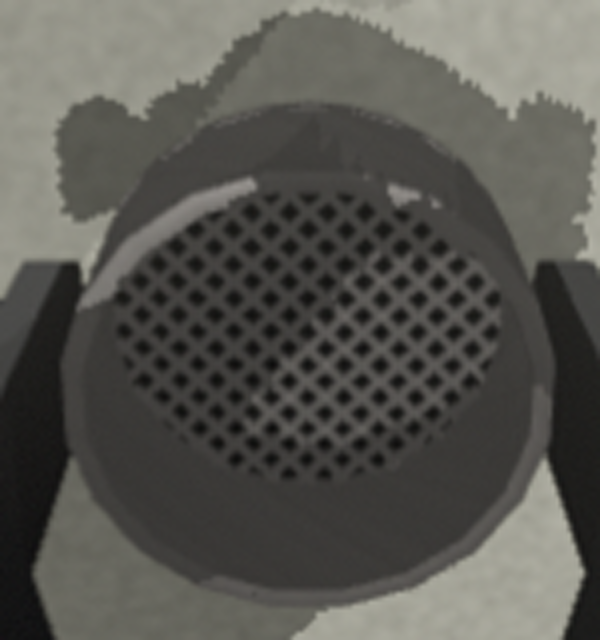

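```bash
python3 - <<'E'
from h import *
c=cam('wrist'); o=get_obs();e=o['ee_pos']
P=np.array([[63,370],[554,370],[308,606],[308,172],[150,228],[110,505],[500,505]])/4.+[245,180]-.4
for dz in (.014,.017,.02,.022): 
    q=circ(c,P,e[2]+dz); print(dz,q,q[0]-e[:2])
print(e,o['tcp_rot'])
E
```

```text
0.014 (array([0.4513, 0.2312]), np.float64(0.031)) [-0.00153429 -0.00593963]
0.017 (array([0.4519, 0.2329]), np.float64(0.0303)) [-0.00093429 -0.00423963]
0.02 (array([0.4526, 0.2346]), np.float64(0.0296)) [-0.00023429 -0.00253963]
0.022 (array([0.453 , 0.2357]), np.float64(0.0292)) [ 0.00016571 -0.00143963]
[0.45283429 0.23713963 0.13291063] [-179.62612322   -0.33750596  -22.28347635]
```

```bash
python3 -m handwheel '[[1,0.183,-0.381,0,0],[1,0.183,-0.381,0,0],[1,0.183,-0.381,0,0],[1,0.183,-0.381,0,0],[1,0.183,-0.381,0,0]]';  python3 -m handwheel '[[1,0.092,-0.181,0,0],[1,0.092,-0.181,0,0],[1,0.092,-0.181,0,0],[1,0.092,-0.181,0,0],[1,0.092,-0.181,0,0]]'
```

```text
time: 11.2
ee_pos: [0.5608, 0.0099, 0.131]
tcp_rot: [-179.7, -0.2, -22.3]
wrist_force: [0.8, 1.9, -0.9]
opening: 0.0581
time: 11.7
ee_pos: [0.6528, -0.1759, 0.1263]
tcp_rot: [-179.8, 0.1, -22.5]
wrist_force: [-1.4, 1.0, -2.4]
opening: 0.0582
```

```bash
python3 -m handwheel '[[1,-0.0168,0.0319,-0.02,0],[1,-0.0168,0.0319,-0.036,0],[1,-0.0168,0.0319,-0.036,0],[1,-0.0168,0.0319,-0.036,0]]'; python3 - <<'E'
from h import *
c=cam('wrist','w9');s=cam('side');zoom(s,300,100,100,100,6,'s9'); print(get_obs()['ee_pos'],get_obs()['tcp_rot'])
E
```

```text
time: 12.1
ee_pos: [0.6355, -0.1437, 0.0893]
tcp_rot: [-179.8, 0.2, -22.5]
wrist_force: [-0.2, 0.0, -1.3]
opening: 0.0582
[ 0.63642816 -0.14410999  0.09095866] [-1.79783934e+02  3.96660492e-02 -2.25236049e+01]
```

View pics/w9.png

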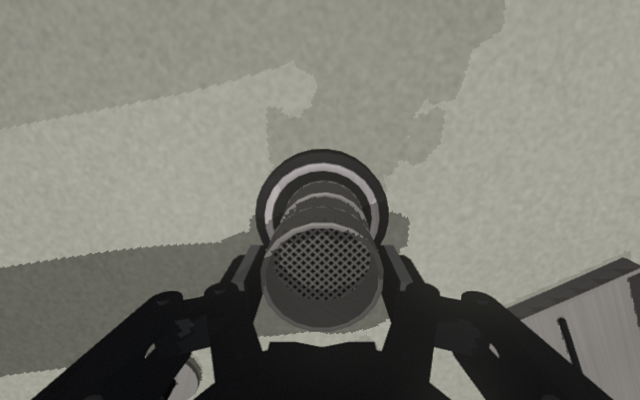

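View pics/s9.png

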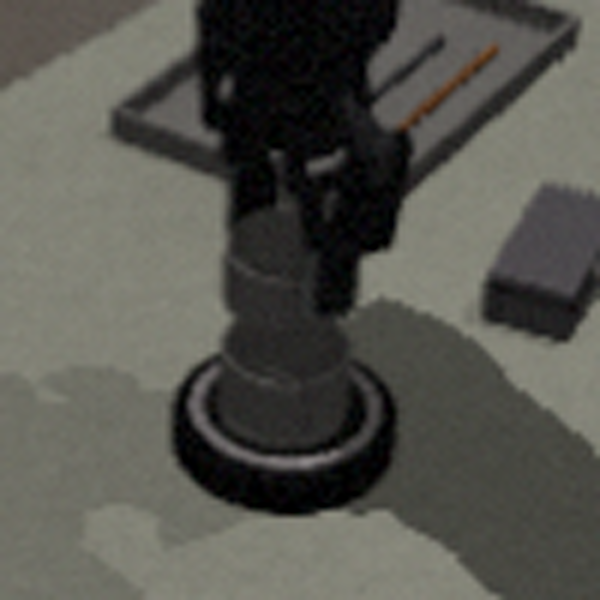

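```bash
python3 -m handwheel '[[1,0,0,-0.01,0],[1,0,0,-0.018,0],[1,0,0,-0.021,0],[1,0,0,-0.023,0],[1,0,0,-0.023,0]]';python3 -m handwheel '[[1,0,0,-0.002,0],[1,0,0,-0.004,0],[1,0,0,-0.004,0]]';python3 -m handwheel '[[1,0,0,-0.001,0],[1,0,0,-0.002,0],[1,0,0,-0.002,0]]'
```

```text
time: 12.7
ee_pos: [0.6363, -0.1441, 0.0676]
tcp_rot: [-179.8, 0.1, -22.5]
wrist_force: [0.1, -0.2, -1.8]
opening: 0.0584
time: 13.0
ee_pos: [0.6362, -0.1441, 0.0633]
tcp_rot: [-179.8, 0.1, -22.5]
wrist_force: [0.9, -0.9, -1.9]
opening: 0.0585
time: 13.3
ee_pos: [0.6364, -0.1442, 0.0621]
tcp_rot: [-179.8, 0.0, -22.5]
wrist_force: [-1.3, 1.1, 2.9]
opening: 0.0583
```

Contact came at about 0.062, the height expected for full seating. I'll release and check.

```bash
python3 -m handwheel '[[1,0,0,-0.001,0],[0,0,0,-0.001,0],[0,0,0,-0.001,0],[0,0,0,0,0],[0,0,0,0,0]]';python3 -m handwheel '[[0,0,0,0.03,0],[0,0,0,0.08,0],[0,0,0,0.12,0],[0,0,0,0.12,0],[0,0,0,0.12,0]]'; python3 - <<'E'
from h import *
c=cam('wrist','w10');zoom(c,260,120,120,140,5,'w10z'); s=cam('side'); zoom(s,300,100,100,100,6,'s10');print(get_obs()['ee_pos'])
E
```

```text
time: 13.8
ee_pos: [0.6364, -0.1442, 0.0621]
tcp_rot: [-179.8, 0.0, -22.5]
wrist_force: [-0.2, -0.2, -0.2]
opening: 0.0855
time: 14.3
ee_pos: [0.637, -0.1443, 0.1832]
tcp_rot: [-179.8, -0.1, -22.5]
wrist_force: [0.4, 0.2, -0.1]
opening: 0.0853
[ 0.63609738 -0.14405229  0.18079994]
```

View pics/w10z.png

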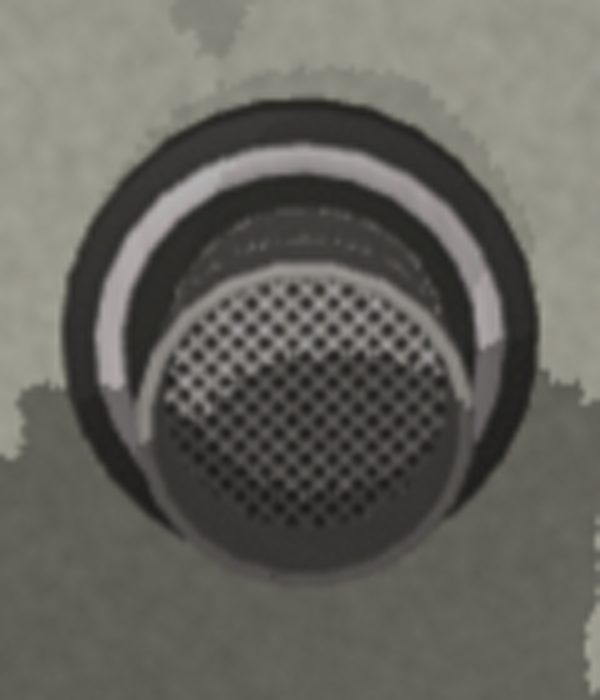

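View pics/s10.png

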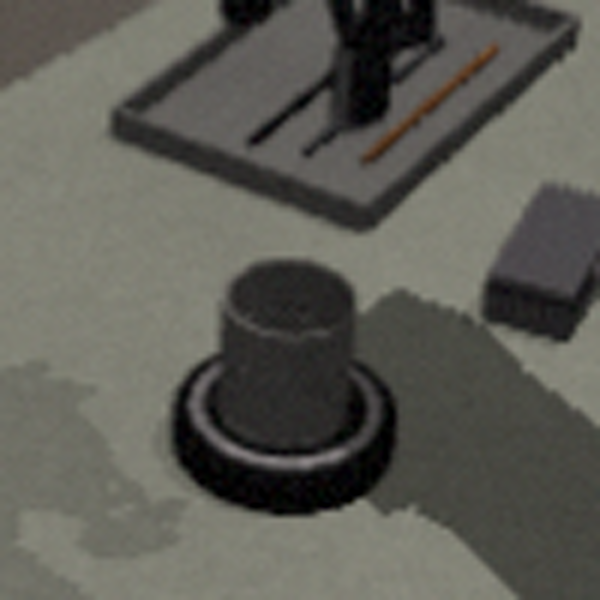

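```bash
python3 - <<'E'
from h import *
c=cam('wrist'); p=lambda P:np.array(P)/5.+[260,120]-.4
print(circ(c,p([[137,420],[478,420],[307,262],[307,586]]),.082))
E
python3 -m handwheel '[[0,-0.061,0.24,0.03,0],[0,-0.061,0.24,0.03,0],[0,-0.061,0.24,0.03,0],[0,-0.061,0.24,0.03,0],[0,-0.061,0.24,0.03,0]]';  python3 -m handwheel '[[0,0,0.01,0,0],[0,0,0.01,0,0]]'; python3 - <<'E'
from h import *
c=cam('wrist','w11'); zoom(c,270,90,110,100,7,'w11z'); print(get_obs()['ee_pos'])
E
```

```text
(array([ 0.6353, -0.1454]), np.float64(0.0296))
time: 14.95
ee_pos: [0.5736, 0.0976, 0.2093]
tcp_rot: [-179.9, 0.3, -22.5]
wrist_force: [1.4, 0.1, -0.4]
opening: 0.0856
time: 15.15
ee_pos: [0.5729, 0.1094, 0.2081]
tcp_rot: [-179.9, 0.3, -22.4]
wrist_force: [0.3, -0.5, -0.8]
opening: 0.0854
[0.57324145 0.10798992 0.20812196]
```

View pics/w11.png

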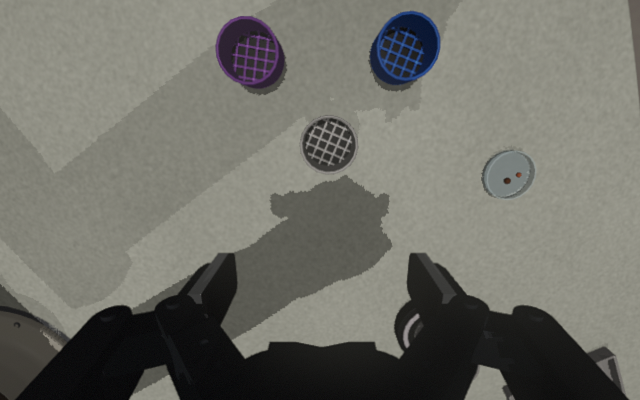

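View pics/w11z.png

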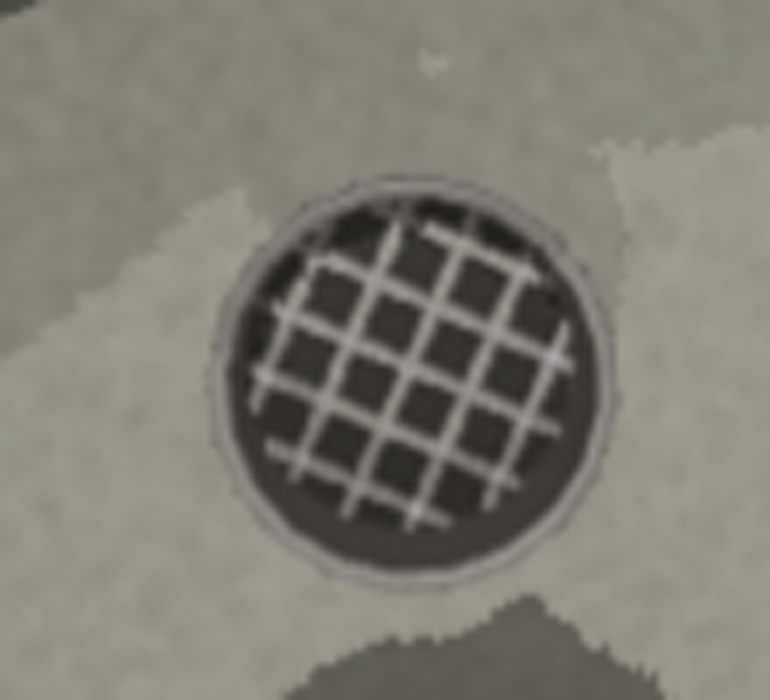

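Coarse sieve, steel-grey, rim centred near (329,145) in the wrist picture.

```bash
python3 - <<'E'
from h import *
c=cam('wrist'); p=lambda P:np.array(P)/7.+[270,90]-.43
f=circ(c,p([[211,383],[616,383],[413,177],[413,590]]),.05); e=get_obs()['ee_pos'];print(f,e,f[0]-e[:2])
E
```

```text
(array([0.5962, 0.1462]), np.float64(0.0296)) [0.57348266 0.10706215 0.20822065] [0.02271734 0.03913785]
```

```bash
python3 -m handwheel '[[0,0.0227,0.0391,-0.05,0],[0,0.0227,0.0391,-0.1,0],[0,0.0227,0.0391,-0.13,0],[0,0.0227,0.0391,-0.13,0],[0,0.0227,0.0391,-0.13,0]]'; python3 - <<'E'
from h import *
c=cam('wrist','w12'); print(get_obs()['ee_pos'])
E
```

```text
time: 15.75
ee_pos: [0.5961, 0.1447, 0.0785]
tcp_rot: [-180.0, 0.4, -22.6]
wrist_force: [0.6, 0.4, 0.4]
opening: 0.0855
[0.5971399  0.14512051 0.08039174]
```

View pics/w12.png

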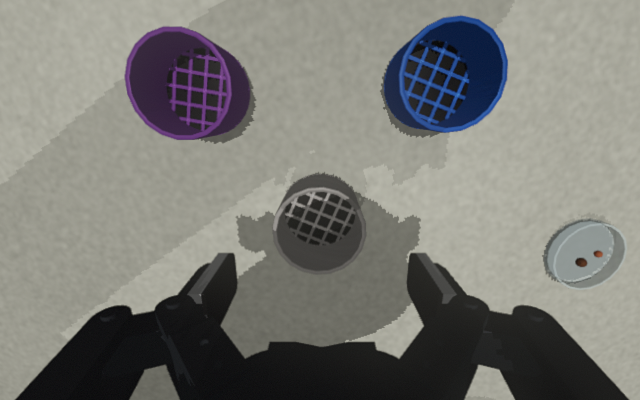

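```bash
python3 -m handwheel '[[0,-0.001,0.001,-0.03,0],[0,-0.001,0.001,-0.063,0],[0,-0.001,0.001,-0.063,0],[0,-0.001,0.001,-0.063,0]]'; python3 -m handwheel '[[1,0,0,0,0],[1,0,0,0,0],[1,0,0,0,0],[1,0,0,0,0],[1,0,0,0,0]]' 40; python3 -m handwheel '[[1,0,0,0.02,0],[1,0,0,0.06,0],[1,0,0,0.11,0],[1,0,0,0.13,0],[1,0,0,0.13,0]]'; python3 - <<'E'
from h import *
c=cam('wrist','w13');zoom(c,245,180,150,160,4,'w13z'); print(get_obs()['ee_pos'],get_obs()['tcp_rot'])
E
```

```text
time: 16.2
ee_pos: [0.5972, 0.1459, 0.0201]
tcp_rot: [-179.8, 0.1, -22.6]
wrist_force: [0.5, -0.3, 0.3]
opening: 0.0855
time: 16.7
ee_pos: [0.5987, 0.1462, 0.0234]
tcp_rot: [-179.7, -0.1, -22.7]
wrist_force: [-1.2, -0.5, 9.9]
opening: 0.0578
time: 17.2
ee_pos: [0.6005, 0.1466, 0.1585]
tcp_rot: [-179.4, -0.4, -22.7]
wrist_force: [-0.3, 1.3, -3.2]
opening: 0.0573
[0.5996207  0.14639515 0.15553117] [-179.53269503   -0.24380854  -22.65003358]
```

View pics/w13z.png

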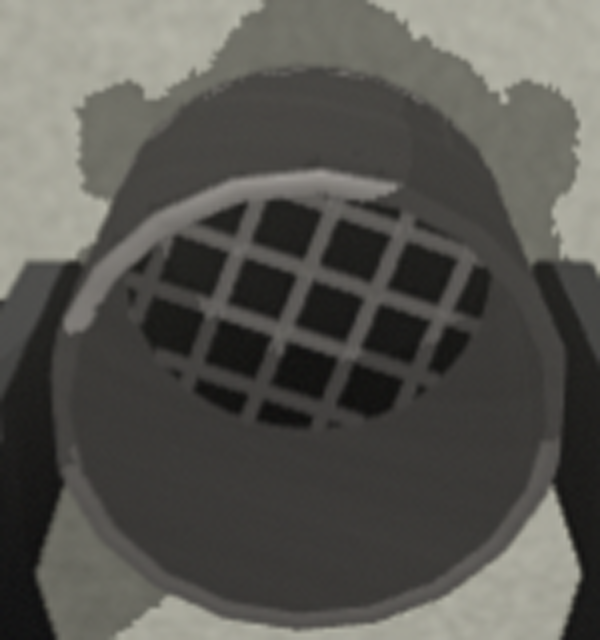

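```bash
python3 - <<'E'
from h import *
c=cam('wrist'); o=get_obs();e=o['ee_pos']
P=np.array([[54,390],[566,390],[312,628],[312,169],[130,240],[110,530],[510,530]])/4.+[245,180]-.4
for dz in (.018,.021,.024,.027): 
    q=circ(c,P,e[2]+dz); print(dz,q,q[0]-e[:2], [.6353,-.1454]-(q[0]-e[:2])-e[:2])
print(e,o['tcp_rot'])
E
```

```text
0.018 (array([0.5978, 0.1403]), np.float64(0.032)) [-0.0010265  -0.00590193] [ 0.0375 -0.2857]
0.021 (array([0.5985, 0.1421]), np.float64(0.0313)) [-0.0003265  -0.00410193] [ 0.0368 -0.2875]
0.024 (array([0.5992, 0.1438]), np.float64(0.0305)) [ 0.0003735  -0.00240193] [ 0.0361 -0.2892]
0.027 (array([0.5999, 0.1455]), np.float64(0.0298)) [ 0.0010735  -0.00070193] [ 0.0354 -0.2909]
[0.5988265  0.14620193 0.15342839] [-1.79640193e+02 -9.82272327e-02 -2.26516549e+01]
```

```bash
python3 -m handwheel '[[1,0.036,-0.2905,0,0],[1,0.036,-0.2905,0,0],[1,0.036,-0.2905,0,0],[1,0.036,-0.2905,0,0],[1,0.036,-0.2905,0,0]]'; python3 -m handwheel '[[1,0.0045,-0.0475,-0.003,0],[1,0.0045,-0.0475,-0.003,0],[1,0.0045,-0.0475,-0.003,0]]'; python3 - <<'E'
from h import *
print(get_obs()['ee_pos'])
E
```

```text
time: 17.8
ee_pos: [0.6287, -0.1037, 0.1512]
tcp_rot: [-179.7, 0.1, -22.6]
wrist_force: [0.7, 0.5, -2.1]
opening: 0.0581
time: 18.1
ee_pos: [0.6321, -0.1524, 0.1455]
tcp_rot: [-179.7, 0.3, -22.8]
wrist_force: [0.2, 0.7, -2.0]
opening: 0.0577
[ 0.63213993 -0.15241734  0.14549632]
```

```bash
python3 -m handwheel '[[1,0.0024,0.0079,-0.01,0],[1,0.0024,0.0079,-0.021,0],[1,0.0024,0.0079,-0.021,0],[1,0.0024,0.0079,-0.021,0],[1,0.0024,0.0079,-0.021,0]]'; python3 - <<'E'
from h import *
c=cam('wrist','w14');s=cam('side');zoom(s,300,80,100,110,5,'s14');t=cam('top');zoom(t,340,130,110,110,5,'t14'); print(get_obs()['ee_pos'],get_obs()['tcp_rot'])
E
```

```text
time: 18.6
ee_pos: [0.6347, -0.144, 0.1249]
tcp_rot: [-179.7, 0.3, -22.7]
wrist_force: [-0.3, -0.1, -2.6]
opening: 0.0576
[ 0.63475911 -0.14445531  0.12509176] [-179.69631198    0.24620907  -22.77279181]
```

View pics/w14.png

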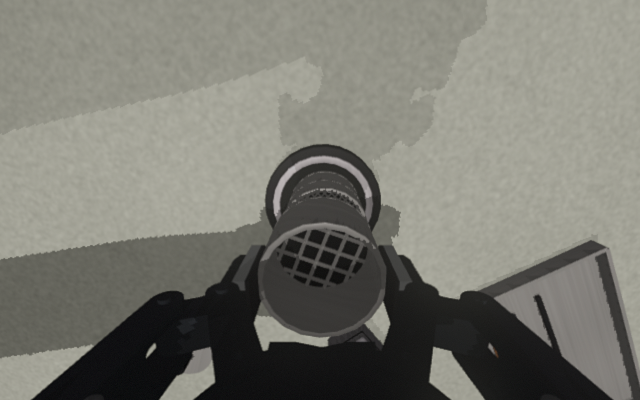

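View pics/s14.png

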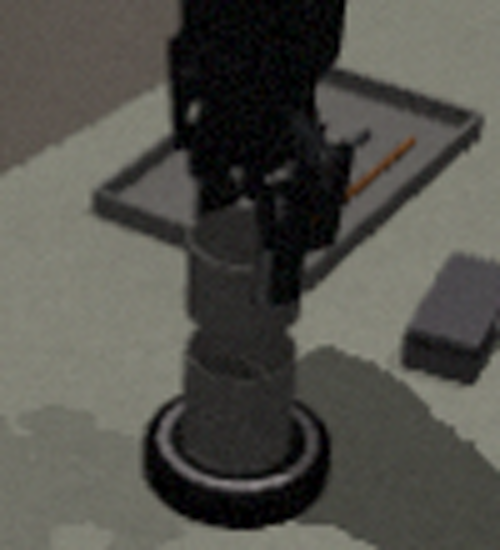

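```bash
python3 -m handwheel '[[1,0,0,-0.01,0],[1,0,0,-0.018,0],[1,0,0,-0.021,0],[1,0,0,-0.022,0],[1,0,0,-0.022,0]]';python3 -m handwheel '[[1,0,0,-0.002,0],[1,0,0,-0.004,0],[1,0,0,-0.004,0]]';python3 -m handwheel '[[1,0,0,-0.001,0],[1,0,0,-0.002,0],[1,0,0,-0.002,0]]'
```

```text
time: 19.25
ee_pos: [0.6346, -0.1445, 0.1029]
tcp_rot: [-179.7, 0.3, -22.8]
wrist_force: [-0.2, 0.0, -1.7]
opening: 0.0574
time: 19.55
ee_pos: [0.6345, -0.1444, 0.0986]
tcp_rot: [-179.7, 0.3, -22.8]
wrist_force: [-0.5, 0.7, -2.0]
opening: 0.0576
time: 19.85
ee_pos: [0.6348, -0.1445, 0.0975]
tcp_rot: [-179.7, 0.2, -22.8]
wrist_force: [-0.9, 0.1, 4.0]
opening: 0.0575
```

```bash
python3 -m handwheel '[[1,0,0,-0.001,0],[0,0,0,-0.001,0],[0,0,0,-0.001,0],[0,0,0,0,0],[0,0,0,0,0]]';python3 -m handwheel '[[0,0,0,0.03,0],[0,0,0,0.08,0],[0,0,0,0.12,0],[0,0,0,0.12,0],[0,0,0,0.12,0]]'; python3 - <<'E'
from h import *
c=cam('wrist','w15');zoom(c,250,110,140,160,4,'w15z'); s=cam('side'); zoom(s,300,80,100,110,5,'s15');print(get_obs()['ee_pos'])
E
```

```text
time: 20.35
ee_pos: [0.6348, -0.1445, 0.0975]
tcp_rot: [-179.7, 0.2, -22.8]
wrist_force: [-0.4, -0.2, -0.4]
opening: 0.0857
time: 20.85
ee_pos: [0.6354, -0.1446, 0.2185]
tcp_rot: [-179.7, 0.1, -22.8]
wrist_force: [0.4, 0.1, -0.4]
opening: 0.0853
[ 0.63456461 -0.14447919  0.21618814]
```

View pics/w15z.png

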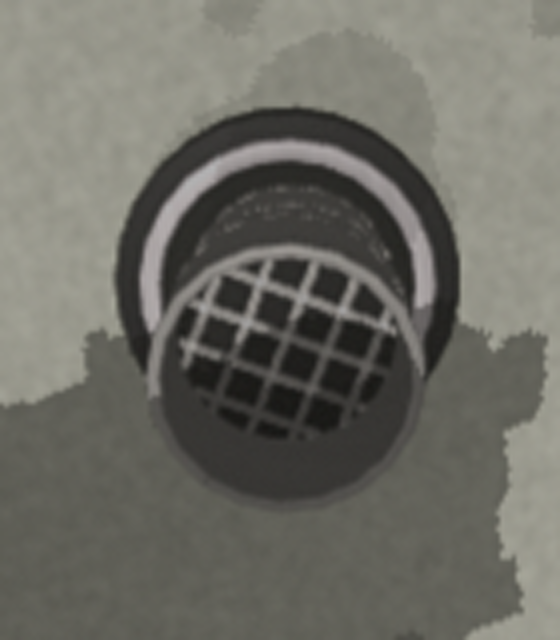

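View pics/s15.png

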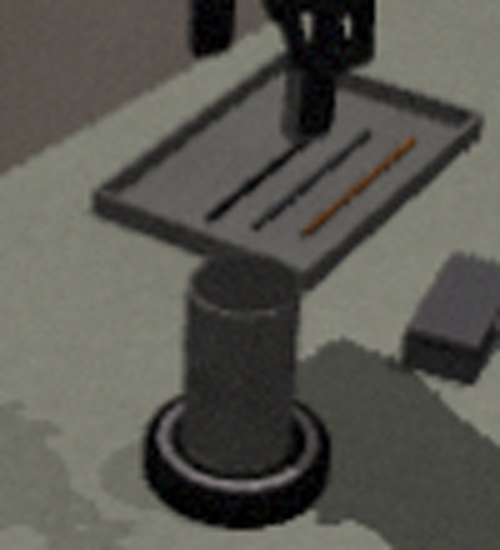

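```bash
python3 - <<'E'
from h import *
c=cam('wrist'); p=lambda P:np.array(P)/4.+[250,110]-.4
print(circ(c,p([[147,378],[426,378],[287,243],[287,513]]),.124))
E
python3 -m handwheel '[[0,-0.23,-0.155,-0.01,0],[0,-0.23,-0.155,-0.01,0],[0,-0.23,-0.155,-0.01,0],[0,-0.23,-0.155,-0.01,0],[0,-0.23,-0.155,-0.01,0]]';  python3 -m handwheel '[[0,-0.026,-0.025,0,0],[0,-0.026,-0.025,0,0],[0,-0.026,-0.025,0,0]]'; python3 - <<'E'
from h import *
c=cam('wrist','w16'); zoom(c,270,90,110,100,7,'w16z'); print(get_obs()['ee_pos'])
E
```

```text
(array([ 0.6345, -0.1435]), np.float64(0.0297))
time: 21.5
ee_pos: [0.4253, -0.2842, 0.2055]
tcp_rot: [-179.7, 0.5, -22.8]
wrist_force: [0.9, -1.6, -0.2]
opening: 0.0856
time: 21.8
ee_pos: [0.3986, -0.3094, 0.2047]
tcp_rot: [-179.7, 0.5, -22.9]
wrist_force: [0.6, 0.2, -0.0]
opening: 0.0855
[ 0.39926504 -0.30893466  0.20475389]
```

View pics/w16.png

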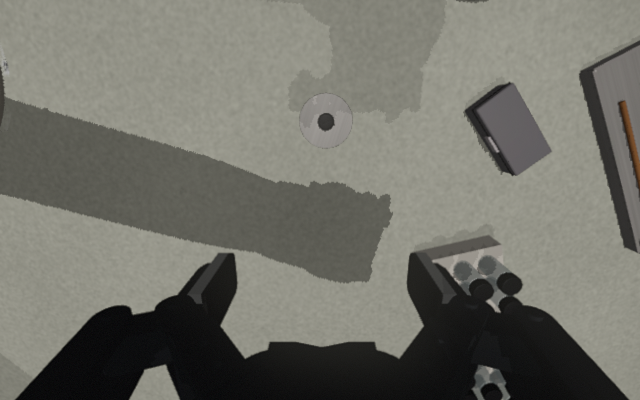

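View pics/w16z.png

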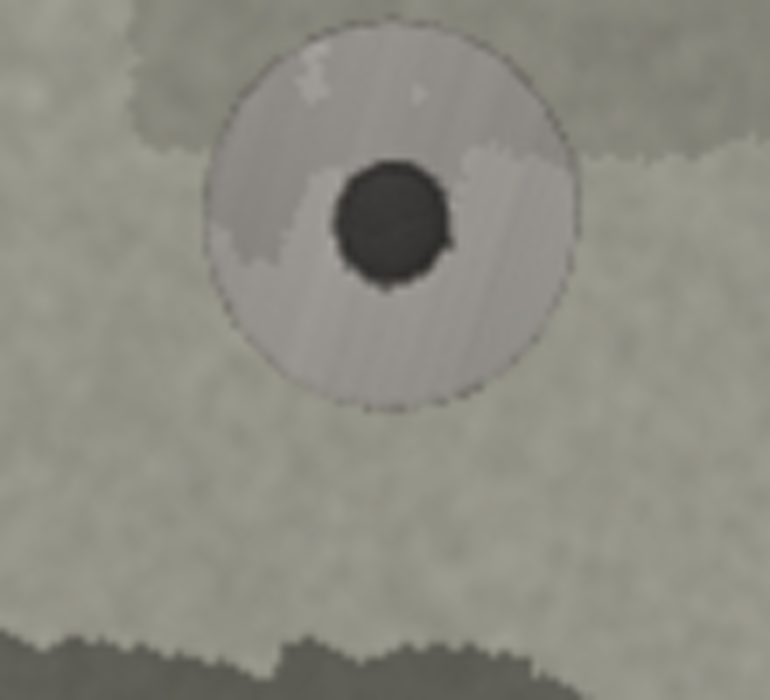

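```bash
python3 - <<'E'
from h import *
c=cam('wrist'); p=lambda P:np.array(P)/7.+[270,90]-.43
f=circ(c,p([[205,213],[581,213],[393,19],[393,412]]),.011); e=get_obs()['ee_pos'];print(f,e,f[0]-e[:2])
k=circ(c,p([[334,220],[450,220],[392,159],[392,278]]),.033); print(k)
E
```

```text
(array([ 0.4286, -0.2475]), np.float64(0.0302)) [ 0.39971839 -0.3086358   0.20485485] [0.02888161 0.0611358 ]
(array([ 0.4286, -0.2469]), np.float64(0.0086))
```

```bash
python3 -m handwheel '[[0,0.0288,0.0611,-0.05,0],[0,0.0288,0.0611,-0.1,0],[0,0.0288,0.0611,-0.13,0],[0,0.0288,0.0611,-0.13,0],[0,0.0288,0.0611,-0.13,0]]'; python3 - <<'E'
from h import *
c=cam('wrist','w17'); print(get_obs()['ee_pos'])
E
```

```text
time: 22.4
ee_pos: [0.4285, -0.2466, 0.0746]
tcp_rot: [-179.7, 0.6, -22.6]
wrist_force: [0.1, -0.4, 1.2]
opening: 0.0856
[ 0.42933441 -0.2475835   0.07648228]
```

View pics/w17.png

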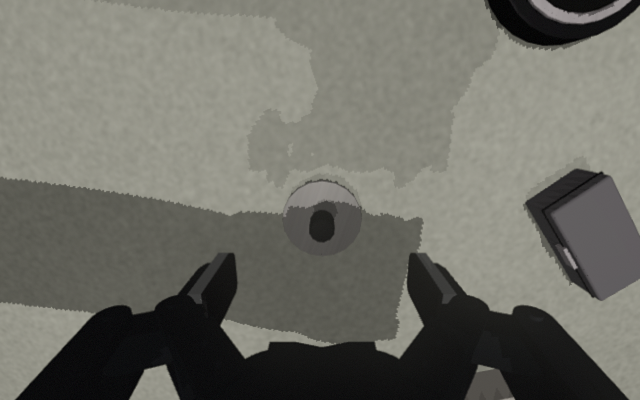

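```bash
python3 -m handwheel '[[0,-0.0007,0,-0.03,0],[0,-0.0007,0,-0.055,0],[0,-0.0007,0,-0.06,0],[0,-0.0007,0,-0.06,0],[0,-0.0007,0,-0.06,0]]'; python3 - <<'E'
from h import *
print(get_obs()['ee_pos'])
E
```

```text
time: 22.95
ee_pos: [0.4298, -0.2485, 0.0189]
tcp_rot: [-179.7, 0.3, -22.7]
wrist_force: [-0.0, 0.3, 0.7]
opening: 0.0852
[ 0.42978707 -0.24850718  0.01889663]
```

```bash
python3 -m handwheel '[[0,-0.001,0.001,-0.004,0],[0,-0.001,0.001,-0.0045,0],[0,-0.001,0.001,-0.0045,0]]'; python3 -m handwheel '[[1,0,0,0,0],[1,0,0,0,0],[1,0,0,0,0],[1,0,0,0,0],[1,0,0,0,0]]' 40;python3 -m handwheel '[[1,0,0,0,0],[1,0,0,0,0]]'; python3 - <<'E'
from h import *
c=cam('wrist','w18'); print(get_obs()['ee_pos'])
E
```

```text
time: 23.25
ee_pos: [0.429, -0.2476, 0.0149]
tcp_rot: [-179.7, 0.2, -22.7]
wrist_force: [0.3, 1.0, 0.2]
opening: 0.0854
time: 23.75
ee_pos: [0.4291, -0.2476, 0.015]
tcp_rot: [-179.7, 0.2, -22.7]
wrist_force: [-0.1, 0.0, -0.1]
opening: 0.0164
time: 23.95
ee_pos: [0.4291, -0.2476, 0.015]
tcp_rot: [-179.7, 0.2, -22.7]
wrist_force: [-0.2, -0.8, 0.2]
opening: 0.0165
[ 0.42909615 -0.24765901  0.01504491]
```

View pics/w18.png

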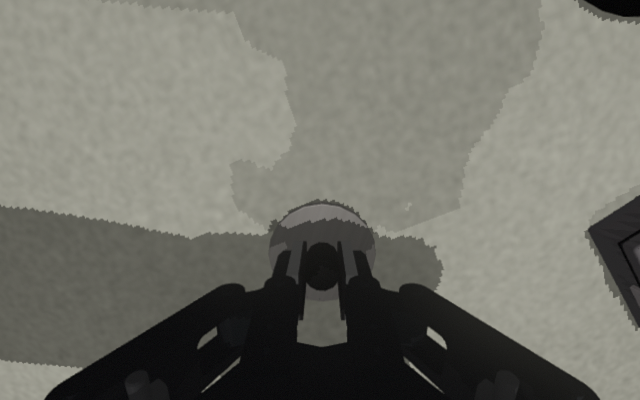

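```bash
python3 -m handwheel '[[1,0,0,0.02,0],[1,0,0,0.06,0],[1,0,0,0.11,0],[1,0,0,0.16,0],[1,0,0,0.175,0]]'; python3 -m handwheel '[[1,0,0,0,0],[1,0,0,0,0]]'; python3 - <<'E'
from h import *
c=cam('wrist','w19');zoom(c,250,180,150,140,5,'w19z'); print(get_obs()['ee_pos'],get_obs()['tcp_rot'])
E
```

```text
time: 24.5
ee_pos: [0.4302, -0.2484, 0.1955]
tcp_rot: [-179.8, -0.1, -22.7]
wrist_force: [0.6, -1.3, -0.6]
opening: 0.0164
time: 24.7
ee_pos: [0.4304, -0.2484, 0.1952]
tcp_rot: [-179.8, -0.2, -22.7]
wrist_force: [-0.1, -0.1, -1.6]
opening: 0.0162
[ 0.4299728  -0.24818549  0.19420171] [-1.79750413e+02 -6.11584829e-02 -2.26782451e+01]
```

View pics/w19z.png

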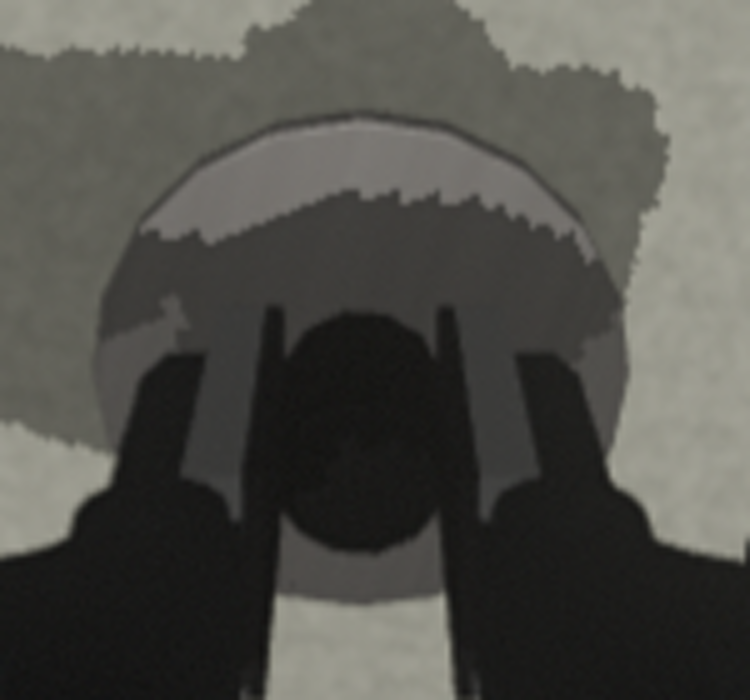

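```bash
python3 - <<'E'
from h import *
c=cam('wrist'); o=get_obs();e=o['ee_pos']
P=np.array([[94,365],[628,365],[362,604],[362,117],[203,163],[518,163]])/5.+[250,180]-.4
for dz in (-.006,-.004,-.002): 
    q=circ(c,P,e[2]+dz); print(dz,q,q[0]-e[:2])
print(e)
E
```

```text
-0.006 (array([ 0.4297, -0.2501]), np.float64(0.0305)) [-4.77049030e-05 -2.06704071e-03]
-0.004 (array([ 0.4301, -0.2492]), np.float64(0.0301)) [ 0.0003523  -0.00116704]
-0.002 (array([ 0.4305, -0.2483]), np.float64(0.0297)) [ 0.0007523  -0.00026704]
[ 0.4297477  -0.24803296  0.19372286]
```

```bash
python3 -m handwheel '[[1,0.205,0.104,0,0],[1,0.205,0.104,0,0],[1,0.205,0.104,0,0],[1,0.205,0.104,0,0],[1,0.205,0.104,0,0]]'; python3 -m handwheel '[[1,0.009,0.005,-0.005,0],[1,0.009,0.005,-0.005,0],[1,0.009,0.005,-0.005,0],[1,0.009,0.005,-0.005,0]]'; python3 - <<'E'
from h import *
print(get_obs()['ee_pos'])
E
```

```text
time: 25.3
ee_pos: [0.6366, -0.1418, 0.1906]
tcp_rot: [-179.8, 0.2, -22.6]
wrist_force: [-1.0, -0.2, -1.3]
opening: 0.0163
time: 25.7
ee_pos: [0.6445, -0.1377, 0.1858]
tcp_rot: [-179.8, 0.2, -22.6]
wrist_force: [0.5, -0.5, -0.4]
opening: 0.0165
[ 0.64448907 -0.13769531  0.18579931]
```

```bash
python3 -m handwheel '[[1,-0.0095,-0.0063,-0.01,0],[1,-0.0095,-0.0063,-0.025,0],[1,-0.0095,-0.0063,-0.034,0],[1,-0.0095,-0.0063,-0.034,0],[1,-0.0095,-0.0063,-0.034,0]]'; python3 - <<'E'
from h import *
c=cam('wrist','w20');s=cam('side');zoom(s,300,70,100,120,5,'s20'); print(get_obs()['ee_pos'])
E
```

```text
time: 26.2
ee_pos: [0.6348, -0.1442, 0.1524]
tcp_rot: [-179.8, 0.2, -22.7]
wrist_force: [-0.8, -0.6, -0.7]
opening: 0.0163
[ 0.63522272 -0.14411463  0.15271413]
```

View pics/w20.png

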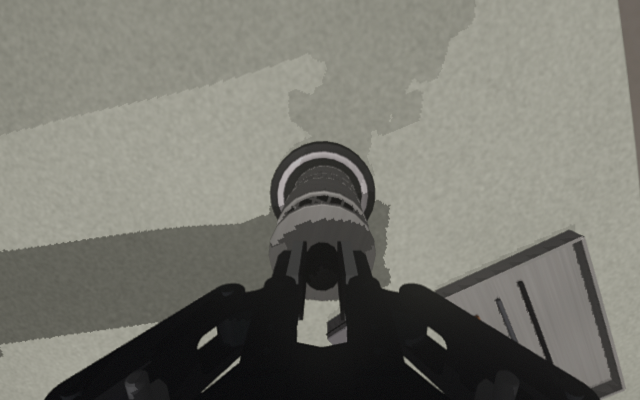

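View pics/s20.png

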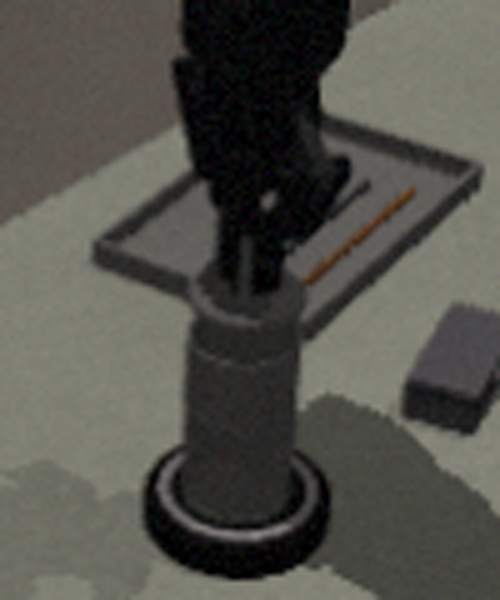

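The lid is aligned over the column in both views, so I'll lower it.

```bash
python3 -m handwheel '[[1,0,0,-0.007,0],[1,0,0,-0.012,0],[1,0,0,-0.014,0],[1,0,0,-0.015,0],[1,0,0,-0.015,0]]';python3 -m handwheel '[[1,0,0,-0.002,0],[1,0,0,-0.003,0],[1,0,0,-0.003,0]]';python3 -m handwheel '[[1,0,0,-0.001,0],[1,0,0,-0.002,0],[1,0,0,-0.002,0]]'
```

```text
time: 26.8
ee_pos: [0.6352, -0.1441, 0.1375]
tcp_rot: [-179.8, 0.2, -22.6]
wrist_force: [-0.1, 0.8, -1.0]
opening: 0.0164
time: 27.1
ee_pos: [0.6351, -0.144, 0.1343]
tcp_rot: [-179.8, 0.2, -22.6]
wrist_force: [0.5, -0.2, -0.5]
opening: 0.0163
time: 27.4
ee_pos: [0.6352, -0.1441, 0.133]
tcp_rot: [-179.8, 0.1, -22.6]
wrist_force: [-1.2, 0.5, 3.6]
opening: 0.0159
```

```bash
python3 -m handwheel '[[0,0,0,0,0],[0,0,0,0,0],[0,0,0,0,0],[0,0,0,0,0],[0,0,0,0,0]]';python3 -m handwheel '[[0,0,0,0.03,0],[0,0,0,0.08,0],[0,0,0,0.1,0],[0,0,0,0.1,0],[0,0,0,0.1,0]]'; python3 - <<'E'
from h import *
c=cam('wrist','w21'); s=cam('side'); zoom(s,300,70,100,120,5,'s21');print(get_obs()['ee_pos'])
zoom(c,250,110,140,170,4,'w21z')
E
```

```text
time: 27.9
ee_pos: [0.6352, -0.1441, 0.1329]
tcp_rot: [-179.8, 0.1, -22.6]
wrist_force: [0.7, 0.4, -0.1]
opening: 0.0852
time: 28.4
ee_pos: [0.6354, -0.1441, 0.2327]
tcp_rot: [-179.8, 0.1, -22.6]
wrist_force: [-0.2, 0.0, -0.9]
opening: 0.0856
[ 0.63485773 -0.14398885  0.23128787]
```

View pics/w21z.png

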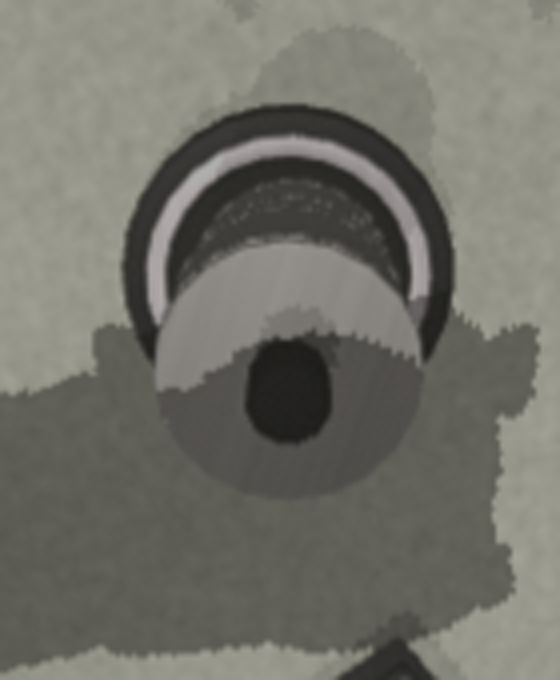

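View pics/s21.png

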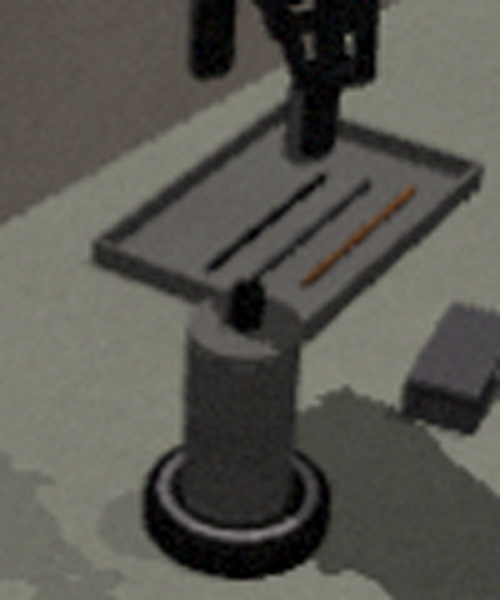

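```bash
python3 - <<'E'
from h import *
c=cam('wrist'); p=lambda P:np.array(P)/4.+[250,110]-.4
print(circ(c,p([[155,370],[425,370],[290,241],[290,499]]),.129),get_obs()['wrist_force'])
t=cam('top','t21')
for n,a in [('jar',(155,170)),('petri',(309,123)),('box',(481,197))]: print(n,t['color'][a[1],a[0]])
E
python3 -m handwheel '[[0,0,0,0,0],[0,0,0,0,0],[0,0,0,0,0]]'
```

```text
(array([ 0.635 , -0.1446]), np.float64(0.0297)) [-0.25180809  0.45302695 -0.05936278]
jar [196 200 200]
petri [133 135 130]
box [59 64 65]
time: 28.9
ee_pos: [0.6347, -0.144, 0.231]
tcp_rot: [-179.8, 0.3, -22.6]
wrist_force: [-0.3, 0.2, 0.9]
opening: 0.0853
```

View pics/t21.png

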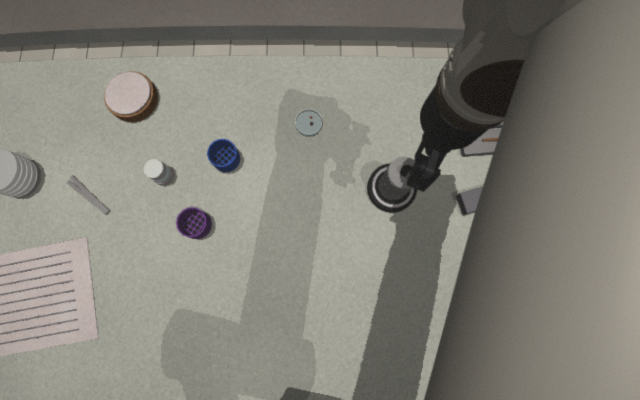

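The top view shows the jar (155,170), the petri dish (309,123) and the visible part of the slide box (470,200) where they were. The column stands on the stand with the gripper clear of it, so I'm handing the job in.

```bash
python3 -c "
from h import *
print(job_done())"
```

```text
the job is handed in; nothing more can be done
None
```

I built the column on the stand in the order asked: pan, fine sieve, coarse sieve, lid. Each piece was set down and let go before the next was fetched. I handed the job in at about 29 s of robot time; no verdict is reported.

**Alignment:** After each release I measured the new top piece from the wrist camera.

| Piece | Centre x, y (m) |
|---|---|
| Stand | 0.635, -0.146 |
| Pan | 0.636, -0.146 |
| Fine sieve | 0.635, -0.145 |
| Coarse sieve | 0.6345, -0.1435 |
| Lid | 0.635, -0.145 |

Each piece is within about 2 mm of the one below it, and the fitted radii are 29.6–29.7 mm against the true 30 mm.

**Seating:** The fine sieve, coarse sieve and lid made contact at the expected seated heights. The pan touched down where its grip height put the recess floor. The side camera shows the column upright with no gaps, and the gripper is open about 10 cm above its release height.

**Bystanders:** The jar and petri dish have not moved in the last top view. The arm hid most of the slide box in that view, but the visible part was in its original place, as it was in the side view after the lid was released.

**Disagreement:** My first rough positions from the top camera differed from the wrist-camera ones by about 2–7 mm. I used the wrist-camera values for every grasp and placement, and they worked out.

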